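# Third hand at the frame joint

### The job

We are joining the base frame for a sculpture and need a third hand: take the shorter of the two loose square battens, lay it flat on the assembly board along the side fence and bring its end up gently, without ramming, against the side of the batten clamped there, so that the joint is closed and flush at the corner. Then press it endwise against that batten with a steady push of about 12 N (keep between 5 and 20 N) and hold it like that for at least three seconds, gripping or pushing no nearer to the joint than the middle of the short batten, so that I can reach the joint from above with plate and screws. Finish while still holding and pushing, do not let go, and leave the other things on the table where they are.

Things in the scene. Friction and masses are not known exactly. Their poses are not given: they have to be found in the camera images.
- jig: Assembly board fixed to the table: plywood 340 (x) x 310 (y) x 12 mm, top 12 mm above the table. Origin: centre of its underside. It carries two low fences, the clamped batten and, behind that, two hold-down clamps (at y = 10 and -95 mm, x = 63 to 163 mm, up to 142 mm above the board). At x below 50 mm nothing stands on it but the side fence.
- joint_point (a point): Point on the board's top, in the face of the clamped batten and 19 mm from the side fence: where the middle of the lower edge of the short batten's end must come. Axes as the board's: +x is the direction to press, +y points to the side fence. It lies at x = 50, y = 106, z = 12 mm of the board.
- clamped_batten: Pine batten 38 x 38 mm, 260 mm long, clamped immovably along the board's y, one end in line with the side fence's inner face. Its face towards -x (board x = 50 mm) takes the push. Rigid wood: the joint gives less than 1 mm at 20 N, so the force rises steeply. Origin: centre of its underside; axes as the board's.
- short_batten: The batten to use: loose pine batten, 180 mm long (x), 38 mm wide (y), 38 mm high (z), about 0.12 kg, lying on the table; both ends are square and alike, either may go to the joint. Origin: centre of its underside. Dry wood rubs strongly: if it is pressed down on the board or sideways on the fence, friction of about that size takes away from the endwise push that reaches the joint.
- short_mid (a point): Centre of the short batten, 19 mm above its underside, axes as the short batten's. In place it lies 90 mm behind the joint point (-x), at y = 0 and 19 mm above it.
- long_batten: Loose pine batten for another side, 260 x 38 x 38 mm, lying on the table within 25 degrees of parallel to the short one, centre 120 to 190 mm from centre; which of the two is nearer to the board varies. Leave alone. Origin: centre of its underside, x along its length.
- cup: Red plastic cup, 120 mm high, 94 mm across the rim, standing; leave alone. Origin: centre of its underside.
- tape_roll: Roll of tape lying flat, 100 mm across, 24 mm high; leave alone. Origin: centre of its underside.
- card_tube: Cardboard tube standing upright, 76 mm across, 110 mm high; leave alone. Origin: centre of its underside.
- fence_face (a point): Side fence: wooden strip 22 mm wide, top 10 mm above the board, along the board's x from x = -170 to 88 mm. This point is on the inner face, at y = 125 mm, at board level, beside the middle of the short batten's place. The short batten lies on its -y side, so a finger on the fence's side must stay on the upper 28 mm of the batten. Axes as the board's.
Things that resemble listed ones, but are neither listed nor needed, are in the scene too. What is shaped like the short_batten but blue or orange is not meant.

How it is judged:
By the outcome, as a careful person would: the job done as asked, in the order asked, and still so for the second after the job is handed in, while the arm keeps its last pose, push and grip.
It also fails if it takes over 59 s, if anything falls off the work surface, if the arm or the gripper's body presses on something with over 40 N, if the wrist force passes 120 N, or if a joint passes its speed limit or range.

### The arm

A 7-joint arm with a two-finger parallel gripper is mounted at the origin on the work surface. World frame = base frame: x ahead of the robot, y to its left, z up, the work surface at z = 0. Lengths are in mm, angles in rad, forces in N, time in s.
With the tool pointing down it reaches from about 350 to 900 mm from the base axis. Payload 19.9 kg.
Tool frame: the origin (TCP) lies at the very end of the fingers, on their centre line; the grasp point (between the pads) lies 19 mm behind it; z points along the fingers, y is the direction in which the jaws open and shut (so a half turn about z gives the same grasp; the last joint's range is limited). The gripper opens to 94 mm and grips with 3 to 60 N. Pads are 16 mm wide; open, the fingers measure 119 mm over their backs; the gripper's body (75 mm by 177 mm) begins 78 mm behind the grasp point.
Start: joints at [1.228, 0.417, -0.01, 1.614, 0.005, 1.111, -0.053], TCP at [185.169, -596.915, 166.525] pointing down, gripper open.
Joint ranges: [-2.81, 2.81], [-0.39, 2.02], [-1.27, 1.25], [0.06, 2.57], [-1.19, 4.33], [0.19, 2], [-2.82, 2.82]. Speed limits (rad/s): [1.89, 1.89, 2.39, 2.39, 3.01, 3.01, 3.01].

### API

Orientations are given as a unit quaternion [x, y, z, w].
In Python, from plant import state, cams, order gives the robot as it stands. The module is installed in compiled form; this text tells all that it offers.
- The arm moves only by the tool apply_moves, never from a script. Its argument "commands" is a list of rows, each an object of numbers: "ax", "ay", "az": the turn, a rotation vector about the tool's x, y, z in rad; "x", "y", "z": the shift along the tool's x, y, z in m; "fingers": the closure in counts, from 0 (fully open) to 255 (shut). A call has exactly 10 rows; each row is the pose to reach, as a shift and turn from the pose commanded when the call began, along the tool's axes at that moment; what a row does not reach only later rows make up. A row lasts 1/8 s, in which the tool goes at most 62.5 mm and 10.7 degrees, less where a joint would pass 70% of its speed; a pose out of reach is approached as far as the arm can. A call with a gripper value outside its range is refused whole. The fingers move at their own pace and stop on an object; "squeeze" is the grip in N (left out, the last holds). Time passes only in rows, so rows that repeat a pose let the fingers close, or fill a call up. It gives the time, the measured TCP pose, the force and the opening at its end, in the units of the state.
- state(): the state, without advancing time (a new reading comes with each control period).
- cams.grab_frame(name): name is "side" or "top" or "wrist"; returns a dict with "pixels" (420x560x3 uint8, red, green, blue), "fx", "fy", "cx", "cy" (pixels), "R" (3x3) and "t" (3): a world point X has camera coordinates R X + t. Camera axes: x right, y down, z forward; pixel columns grow to the right and rows downward; lengths in mm; the calibration is good to about 2 mm. A picture is of the moment at which its call begins. There is no depth.
- order.finish_job(): hands the job in, once; it reports no verdict.
Trained networks look in the newest picture that a camera, given by its name, has taken for a name from the list of things; names that differ only in an ending like _2 or _b are one class to them, and where a whole thing is asked for, a point or a joint stands for the part that bears it (a point fixed in the world has none). Each returns a list of dicts, best first, with "p" (0 to 1); they miss things now and then, are a little off and sometimes report something else, mostly with a low value. They report only what shows in the picture. A call takes as long as a camera call. They do not tell look-alikes from the thing itself.
- cams.silhouettes(query, camera): "region" (420x560 bool, what is visible of it) and "rect" ([centre column, centre row, width, height] in pixels, round what is visible of it).
The state is a dict: "clock": time; "q": joint angles; "joint_vel": joint speeds; "joint_torque": joint torques, N m; "eef_pos": TCP position; "eef_rot": TCP orientation; "wrist_force": force on the tool from outside, world axes, zero at the start; "moment": the same for the moment, N m; "gripper_width": finger opening in mm.
Only numpy, scipy, OpenCV 4.12 (cv2) and the standard library are available. Lean on these libraries where they do the work, as an engineer would, in place of code of your own. Each camera call takes 0.05 s, during which the arm holds its last target.

## Working session

There is one attempt and no reset: what is moved stays moved. The work goes in short steps, Python scripts to look and compute and a tool call to move; the robot and the scene stay as the last step left them, time stands still between calls to the robot, and variables do not carry over. Pictures are saved under pics/ and viewed, and the job is handed in when it is done.

Besides the shell and the picture viewer there is one more tool, called after "Emit:" as name(argument=value, ...) on one line, values as JSON. apply_moves: Moves the arm, as the interface text tells. Its arguments: {"type":"object","properties":{"commands":{"type":"array","items":{"type":"object","properties":{"ax":{"type":"number"},"ay":{"type":"number"},"az":{"type":"number"},"x":{"type":"number"},"y":{"type":"number"},"z":{"type":"number"},"fingers":{"type":"number"}}}},"squeeze":{"type":"number"}},"required":["commands"]}

```bash
mkdir -p pics; ls
python3 - <<'E'
from plant import state, cams, order
import cv2
s=state(); print(s)
for n in ("side","top","wrist"):
    f=cams.grab_frame(n); cv2.imwrite(f"pics/{n}0.png",f["pixels"][:,:,::-1]); print(n,f["fx"],f["fy"],f["cx"],f["cy"],f["R"],f["t"])
E
```

```text
pics
{'clock': 0.0, 'q': array([ 1.2285074 ,  0.41798994, -0.01034037,  1.61417457,  0.00470228,
        1.11071818, -0.05297833]), 'joint_vel': array([ 0.00021483, -0.00103439,  0.00128847, -0.00080411,  0.00084778,
        0.00034325,  0.00112329]), 'joint_torque': array([-1.52429689e-03, -8.51262116e+01,  6.37547616e-01, -4.25977564e+01,
       -4.89031943e-02,  1.87112368e-02,  1.04437743e-04]), 'eef_pos': array([ 185.04648454, -596.51978641,  165.91502697]), 'eef_rot': array([ 9.88706978e-01,  1.49860304e-01, -1.34378108e-04, -6.18517085e-04]), 'wrist_force': array([-1.11425874,  0.10141913,  0.10378177]), 'moment': array([ 0.01162979,  0.00402293, -0.03833086]), 'gripper_width': 94.03221536464807}
side 525.5327200098108 525.5327200098108 280.20024587951633 215.70481306850675 [[ 0.820113   -0.57174159 -0.02293956]
 [-0.304884   -0.40270124 -0.86306283]
 [ 0.48421113  0.71480295 -0.50457539]] [-407.47545733  240.97594455 1705.03991838]
top 434.1290465209326 434.1290465209326 276.3790142432063 217.08554646060563 [[-0.00313131 -0.99999174  0.00259161]
 [-0.99387195  0.00282576 -0.11050139]
 [ 0.11049316 -0.00292174 -0.99387259]] [  69.93955373  532.44266724 1455.30680695]
wrist 332.32586159916957 332.32586159916957 282.59540158687855 210.3821684119075 [[ 0.29674159 -0.95495725 -0.00103903]
 [-0.92352417 -0.28725065  0.25414598]
 [-0.242997   -0.07445611 -0.96716531]] [-625.3672876   -27.24195405  389.00465104]
```

View pics/side0.png

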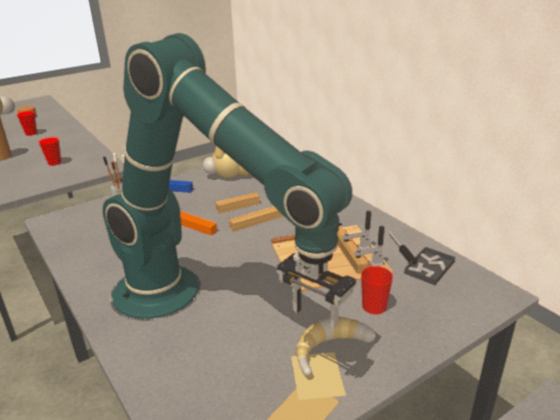

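View pics/top0.png

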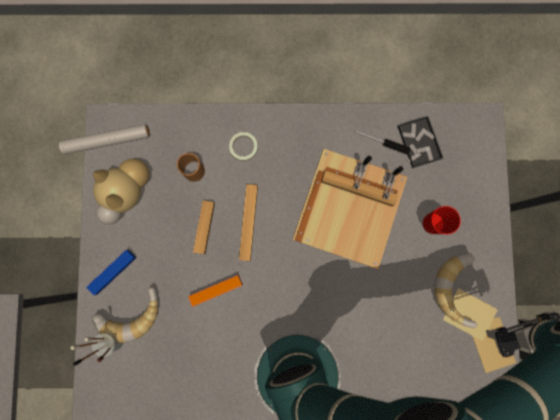

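View pics/wrist0.png

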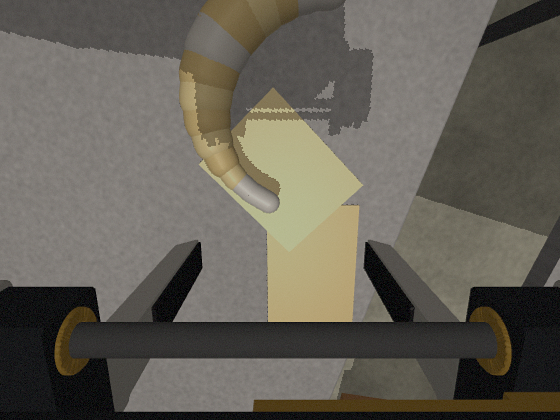

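```bash
cat > h.py <<'E'
from plant import state, cams, order
import cv2, numpy as np
from scipy.optimize import minimize
from scipy.spatial.transform import Rotation as Ro
def proj(f,X):
    c=np.asarray(X)@np.asarray(f["R"]).T+np.asarray(f["t"]); return np.c_[f["fx"]*c[:,0]/c[:,2]+f["cx"],f["fy"]*c[:,1]/c[:,2]+f["cy"]]
def back(f,uv,z):
    R=np.asarray(f["R"]);t=np.asarray(f["t"]);o=-R.T@t
    d=R.T@np.array([(uv[0]-f["cx"])/f["fx"],(uv[1]-f["cy"])/f["fy"],1]); return o+d*(z-o[2])/d[2]
def box(p,L,W,z0,z1):
    x,y,a=p;c,s=np.cos(a),np.sin(a)
    return np.array([[x+c*u-s*v,y+s*u+c*v,z] for u in(-L/2,L/2) for v in(-W/2,W/2) for z in(z0,z1)])
E
python3 - <<'E'
from h import *
out={}
for cam in("top","side"):
    f=cams.grab_frame(cam); out[cam]=f
    im=f["pixels"][:,:,::-1]
    for q in("short_batten","long_batten","jig","clamped_batten"):
        for r in cams.silhouettes(q,cam):
            if r["p"]<.2: continue
            m=r["region"]
            print(cam,q,round(r["p"],2),np.round(r["rect"],1),m.sum(), cv2.minAreaRect(np.argwhere(m)[:,::-1].astype(np.float32)))
            np.save(f"m_{cam}_{q}_{int(r['rect'][0])}.npy",m)
    if cam=="top":
        cv2.imwrite("pics/jig_c.png",cv2.resize(im[130:280,280:430],None,fx=4,fy=4,interpolation=cv2.INTER_CUBIC))
        cv2.imwrite("pics/bat_c.png",cv2.resize(im[170:310,180:290],None,fx=4,fy=4,interpolation=cv2.INTER_CUBIC))
    np.save(f"f_{cam}.npy",f,allow_pickle=True)
E
```

```text
top short_batten 0.91 [203.3 227.3  18.7  48.3] 626 ((203.92308044433594, 227.38462829589844), (13.335897445678711, 50.990196228027344), 11.309932708740234)
top short_batten 0.84 [212.6 292.6  54.3  30.3] 691 ((215.1206817626953, 291.0517272949219), (13.184368133544922, 56.26568603515625), 68.19859313964844)
top short_batten 0.79 [111.3 273.5  44.5  46.7] 820 ((111.19587707519531, 272.7109375), (15.231636047363281, 57.41960906982422), 47.121097564697266)
top long_batten 0.71 [249.1 224.4  19.5  74.9] 862 ((248.46633911132812, 222.49716186523438), (13.20689582824707, 75.82987976074219), 4.844000816345215)
top jig 0.67 [349.6 208.8 117.8 123.7] 8732 ((351.4586486816406, 205.12242126464844), (90.37647247314453, 104.30516052246094), 18.657888412475586)
top clamped_batten 0.93 [361.9 189.2  73.3  37.3] 997 ((359.29998779296875, 189.10000610351562), (77.15956115722656, 13.914020538330078), 18.43494987487793)
side short_batten 0.71 [198.2 223.8  43.1  23.3] 541 ((197.68551635742188, 223.78054809570312), (40.562164306640625, 15.538740158081055), 19.653823852539062)
side short_batten 0.58 [180.6 186.6  23.1  12.1] 296 ((181.01724243164062, 185.29312133789062), (24.498416900634766, 12.539868354797363), 4.763641834259033)
side long_batten 0.59 [256.6 218.1  52.1  22. ] 603 ((254.94473266601562, 218.0817413330078), (12.91706371307373, 52.88159942626953), 73.85565948486328)
side jig 0.57 [330.3 252.9 117.   82.5] 2680 ((333.0175476074219, 253.4683837890625), (62.8726806640625, 111.51234436035156), 73.97412872314453)
side clamped_batten 0.66 [351.1 249.5  28.2  48. ] 522 ((349.4966735839844, 249.35238647460938), (47.51544952392578, 14.664251327514648), 55.00798034667969)
```

View pics/jig_c.png

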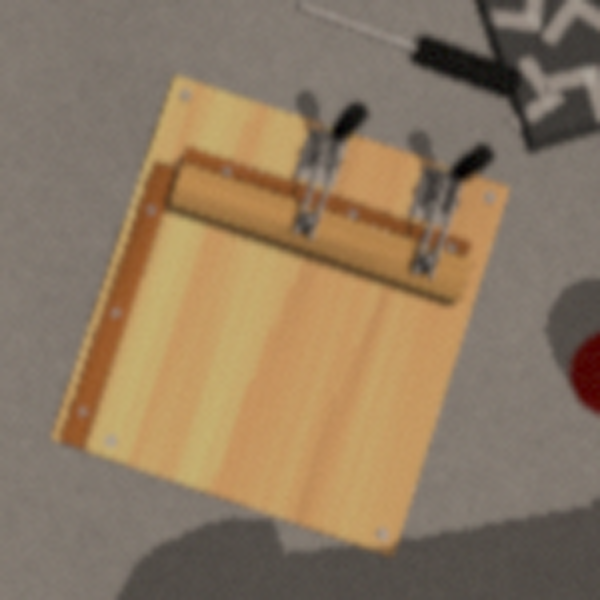

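View pics/bat_c.png

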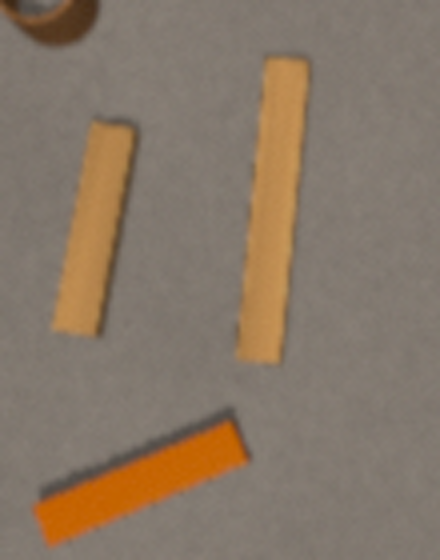

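```bash
cat >> h.py <<'E'
def fitbox(fs,ms,p0,L,W,z0,z1):
    S=4
    def ren(f,p):
        h=cv2.convexHull((proj(f,box(p,L,W,z0,z1))).astype(np.float32))[:,0]
        im=np.zeros((420*S,560*S),np.uint8); cv2.fillConvexPoly(im,np.round((h+.5)*S*16-8).astype(np.int32),255,shift=4)
        return cv2.resize(im,(560,420),interpolation=cv2.INTER_AREA)/255.
    def cost(p):
        p=np.array([p[0],p[1],p[2]/100]); return sum(np.abs(ren(f,p)-m).sum()/m.sum() for f,m in zip(fs,ms))
    q0=np.array([p0[0],p0[1],p0[2]*100])
    sim=np.array([q0,q0+[12,0,0],q0+[0,12,0],q0+[0,0,8]])
    r=minimize(cost,q0,method="Nelder-Mead",options=dict(initial_simplex=sim,xatol=.05,fatol=1e-5,maxiter=400))
    return np.array([r.x[0],r.x[1],r.x[2]/100]),r.fun
E
python3 - <<'E'
from h import *
ft=np.load("f_top.npy",allow_pickle=True).item(); fs=np.load("f_side.npy",allow_pickle=True).item()
import glob; print(glob.glob("m_*"))
top=ft["pixels"]
# HSV wood mask for refinement
hsv=cv2.cvtColor(top,cv2.COLOR_RGB2HSV)
def colmask(reg):
    d=cv2.dilate(reg.astype(np.uint8),np.ones((7,7)))
    return ((hsv[:,:,1]>75)&(d>0)&(hsv[:,:,2]>90))
for q,L,u in(("short_batten",180,203),("long_batten",260,249)):
    m=np.load(f"m_top_{q}_{u}.npy"); mr=cv2.minAreaRect(np.argwhere(m)[:,::-1].astype(np.float32))
    ctr=back(ft,mr[0],30)
    for nm,mm in(("net",m),("col",colmask(m))):
        print(q,nm,mm.sum(),fitbox([ft],[mm],[ctr[0],ctr[1],-0.2 if L==180 else -.1],L,38,0,38))
m=np.load("m_top_clamped_batten_361.npy")
ctr=back(ft,(360,190),50); print("clamped",fitbox([ft],[m],[ctr[0],ctr[1],1.25],260,38,12,50))
c=np.array([[178,75],[510,185],[393,555],[52,440]])/4-.375+[280,130]
g=cv2.cornerSubPix(cv2.cvtColor(top,cv2.COLOR_RGB2GRAY),c.astype(np.float32)[:,None],(3,3),(-1,-1),(3,30,.01))[:,0]
for cc in(c,g):
    P=np.array([back(ft,x,12) for x in cc]); print(P.round(1)); B=np.array([[170,155],[170,-155],[-170,-155],[-170,155]])
    mu=P[:,:2].mean(0); A=P[:,:2]-mu; th=np.arctan2((B[:,0]*A[:,1]-B[:,1]*A[:,0]).sum(),(B*A).sum()); print("jig",mu,th, np.linalg.norm(A,axis=1),np.hypot(170,155))
m=np.load(f"m_top_jig_{349}.npy"); print("jig net",fitbox([ft],[m],[mu[0],mu[1],th],340,310,0,12))
# board color
d=cv2.dilate(m.astype(np.uint8),np.ones((9,9)))
E
```

```text
['m_side_jig_330.npy', 'm_top_short_batten_212.npy', 'm_side_short_batten_180.npy', 'm_top_jig_349.npy', 'm_top_short_batten_111.npy', 'm_top_clamped_batten_361.npy', 'm_side_clamped_batten_351.npy', 'm_side_short_batten_198.npy', 'm_top_long_batten_249.npy', 'm_top_short_batten_203.npy', 'm_side_long_batten_256.npy']
short_batten net 626 (array([ 4.98087704e+02,  3.17884348e+02, -1.60200051e-01]), np.float64(0.13664724675812817))
short_batten col 692 (array([ 4.99964127e+02,  3.19165663e+02, -1.70518904e-01]), np.float64(0.057973478408704524))
long_batten net 862 (array([ 5.15267970e+02,  1.65251931e+02, -9.75903411e-02]), np.float64(0.10934443382921616))
long_batten col 944 (array([ 5.16790130e+02,  1.66041834e+02, -9.40460210e-02]), np.float64(0.0485584911930874))
clamped (array([ 629.57522605, -215.51963742,    1.23927264]), np.float64(0.09210769563592738))Traceback (most recent call last):
  File "<stdin>", line 18, in <module>
cv2.error: OpenCV(4.12.0) :-1: error: (-5:Bad argument) in function 'cornerSubPix'
> Overload resolution failed:
>  - Layout of the output array corners is incompatible with cv::Mat
>  - Expected Ptr<cv::UMat> for argument 'corners'
```

Run:
```python
from h import *
ft=np.load("f_top.npy",allow_pickle=True).item()
top=ft["pixels"]
c=np.array([[178,75],[510,185],[393,555],[52,440]])/4-.375+[280,130]
c=np.ascontiguousarray(c.astype(np.float32).reshape(-1,1,2))
g=cv2.cornerSubPix(cv2.cvtColor(top,cv2.COLOR_RGB2GRAY),c.copy(),(3,3),(-1,-1),(3,30,.01))[:,0]
for cc in(c[:,0],g):
    P=np.array([back(ft,x,12) for x in cc]); print(P.round(1).tolist()); B=np.array([[170,155],[170,-155],[-170,-155],[-170,155]])
    mu=P[:,:2].mean(0); A=P[:,:2]-mu; th=np.arctan2((B[:,0]*A[:,1]-B[:,1]*A[:,0]).sum(),(B*A).sum()); print("jig",mu,th, np.linalg.norm(A,axis=1),np.hypot(170,155))
m=np.load(f"m_top_jig_{349}.npy"); pj=fitbox([ft],[m],[mu[0],mu[1],th],340,310,0,12); print("jig net",pj)
hsv=cv2.cvtColor(top,cv2.COLOR_RGB2HSV); d=cv2.dilate(m.astype(np.uint8),np.ones((9,9)))
mm=((hsv[:,:,1]>75)&(d>0)&(hsv[:,:,2]>60)); pc=fitbox([ft],[mm],[mu[0],mu[1],th],340,310,0,12); print("jig col",pc)
m=np.load("m_top_clamped_batten_361.npy"); pcl=np.array([629.6,-215.5,1.239-np.pi/2])
for nm,p in(("net",pj[0]),("col",pc[0]),("corn",np.r_[mu,th])):
    R=np.array([[np.cos(p[2]),-np.sin(p[2])],[np.sin(p[2]),np.cos(p[2])]])
    print(nm,"joint",p[:2]+R@[50,106],"clamped",p[:2]+R@[69,-5], p[2])
```

```text
[[777.7, -100.7, 12.0], [678.4, -389.8, 12.0], [357.2, -278.0, 12.0], [456.4, 12.6, 12.0]]
jig [ 567.43326581 -188.96163595] -0.33374149694192146 [228.03494873 229.43999193 228.28614553 230.15986313] 230.05434140654683
[[777.4, -98.9, 12.0], [676.5, -389.2, 12.0], [362.4, -274.2, 12.0], [454.3, 6.9, 12.0]]
jig [ 567.6439256  -188.84388917] -0.3299076485797114 [228.19145194 228.07167571 222.27976576 226.25140287] 230.05434140654683
jig net (array([ 5.66824909e+02, -1.88189654e+02, -3.35780738e-01]), np.float64(0.02452013329381226))
jig col (array([ 5.67314181e+02, -1.87652421e+02, -3.35407782e-01]), np.float64(0.04970324763568793))
net joint [ 648.96025476 -104.58472082] clamped [ 630.32395703 -215.64636319] -0.33578073838387185
col joint [ 649.41834039 -104.01685987] clamped [ 630.82346515 -215.08544505] -0.3354077815234864
corn joint [ 649.28683869 -104.75801198] clamped [ 631.30313362 -215.92719095] -0.3299076485797114
```

```bash
cat >> h.py <<'E'
def rows(p0,phi0,wps):
    # wps: list of (x,y,z,phi world mm/rad); tool down, x axis at phi0
    c,s=np.cos(phi0),np.sin(phi0); Rt=np.array([[c,s,0],[s,-c,0],[0,0,-1]])  # columns: tool x,y,z in world
    for w in wps:
        d=Rt.T@(np.array(w[:3])-p0)/1000; print("x %.4f y %.4f z %.4f az %.3f"%(*d,-(w[3]-phi0)))
def phi(q):
    X=Ro.from_quat(q).as_matrix()[:,0]; return np.arctan2(X[1],X[0])
E
python3 - <<'E'
from h import *
s=state(); f=cams.grab_frame("wrist"); R=np.array(f["R"]);c=-R.T@np.array(f["t"])
M=Ro.from_quat(s["eef_rot"]).as_matrix(); print("phi",phi(s["eef_rot"])); print(M.round(3))
print("cam in tool",M.T@(c-s["eef_pos"]),"axes",(M.T@R.T).round(3))
p0=s["eef_pos"]
w=[]
for k in range(1,11):
    az=np.radians(-72.8+5.8*k) ; r=625-5*k*2 ; z=min(166+45*k,300); w.append((r*np.cos(az),r*np.sin(az),z,phi(s["eef_rot"])+np.radians(8*k)))
print(np.round(w,1)); rows(p0,phi(s["eef_rot"]),w)
E
```

```text
phi 0.3008203307397551
[[ 0.955  0.296 -0.   ]
 [ 0.296 -0.955  0.   ]
 [-0.    -0.    -1.   ]]
cam in tool [  72.77935147    0.87630184 -216.52499884] axes [[ 0.    -0.967 -0.254]
 [ 1.     0.     0.   ]
 [-0.    -0.254  0.967]]
[[ 2.403e+02 -5.661e+02  2.110e+02  4.000e-01]
 [ 2.915e+02 -5.302e+02  2.560e+02  6.000e-01]
 [ 3.379e+02 -4.898e+02  3.000e+02  7.000e-01]
 [ 3.792e+02 -4.455e+02  3.000e+02  9.000e-01]
 [ 4.150e+02 -3.980e+02  3.000e+02  1.000e+00]
 [ 4.452e+02 -3.478e+02  3.000e+02  1.100e+00]
 [ 4.696e+02 -2.957e+02  3.000e+02  1.300e+00]
 [ 4.882e+02 -2.423e+02  3.000e+02  1.400e+00]
 [ 5.008e+02 -1.882e+02  3.000e+02  1.600e+00]
 [ 5.076e+02 -1.341e+02  3.000e+02  1.700e+00]]
x 0.0617 y -0.0131 z -0.0445 az -0.140
x 0.1213 y -0.0322 z -0.0895 az -0.279
x 0.1775 y -0.0571 z -0.1335 az -0.419
x 0.2301 y -0.0871 z -0.1335 az -0.559
x 0.2784 y -0.1219 z -0.1335 az -0.698
x 0.3221 y -0.1608 z -0.1335 az -0.838
x 0.3609 y -0.2033 z -0.1335 az -0.977
x 0.3944 y -0.2489 z -0.1335 az -1.117
x 0.4225 y -0.2968 z -0.1335 az -1.257
x 0.4450 y -0.3465 z -0.1335 az -1.396
```

Emit:
apply_moves(commands=[{"x": 0.045, "y": -0.008, "z": -0.04, "az": -0.14, "fingers": 0}, {"x": 0.09, "y": -0.02, "z": -0.078, "az": -0.28, "fingers": 0}, {"x": 0.135, "y": -0.035, "z": -0.115, "az": -0.42, "fingers": 0}, {"x": 0.185, "y": -0.06, "z": -0.133, "az": -0.56, "fingers": 0}, {"x": 0.235, "y": -0.09, "z": -0.133, "az": -0.7, "fingers": 0}, {"x": 0.28, "y": -0.125, "z": -0.133, "az": -0.84, "fingers": 0}, {"x": 0.325, "y": -0.165, "z": -0.133, "az": -0.98, "fingers": 0}, {"x": 0.365, "y": -0.21, "z": -0.133, "az": -1.12, "fingers": 0}, {"x": 0.395, "y": -0.26, "z": -0.133, "az": -1.26, "fingers": 0}, {"x": 0.42, "y": -0.31, "z": -0.133, "az": -1.4, "fingers": 0}], squeeze=40)

```text
schema error: expected keys ax, ay, az, x, y, z, fingers
```

Emit:
apply_moves(commands=[{"ax": 0, "ay": 0, "x": 0.045, "y": -0.008, "z": -0.04, "az": -0.14, "fingers": 0}, {"ax": 0, "ay": 0, "x": 0.09, "y": -0.02, "z": -0.078, "az": -0.28, "fingers": 0}, {"ax": 0, "ay": 0, "x": 0.135, "y": -0.035, "z": -0.115, "az": -0.42, "fingers": 0}, {"ax": 0, "ay": 0, "x": 0.185, "y": -0.06, "z": -0.133, "az": -0.56, "fingers": 0}, {"ax": 0, "ay": 0, "x": 0.235, "y": -0.09, "z": -0.133, "az": -0.7, "fingers": 0}, {"ax": 0, "ay": 0, "x": 0.28, "y": -0.125, "z": -0.133, "az": -0.84, "fingers": 0}, {"ax": 0, "ay": 0, "x": 0.325, "y": -0.165, "z": -0.133, "az": -0.98, "fingers": 0}, {"ax": 0, "ay": 0, "x": 0.365, "y": -0.21, "z": -0.133, "az": -1.12, "fingers": 0}, {"ax": 0, "ay": 0, "x": 0.395, "y": -0.26, "z": -0.133, "az": -1.26, "fingers": 0}, {"ax": 0, "ay": 0, "x": 0.42, "y": -0.31, "z": -0.133, "az": -1.4, "fingers": 0}], squeeze=40)

```text
clock: 1.95
eef_pos: [494.8, -174.4, 299.6]
eef_rot: [0.658, 0.753, 0.0, 0.0]
wrist_force: [1.2, -0.1, 0.7]
gripper_width: 93.8
```

Run:
```python
from h import *
f=cams.grab_frame("wrist"); cv2.imwrite("pics/wjig.png",f["pixels"][:,:,::-1]); np.save("f_wj.npy",f,allow_pickle=True)
s=state();print(s["clock"],s["eef_pos"],phi(s["eef_rot"]),np.abs(s["joint_vel"]).max())
p=np.array([567.2,-188.3,-.3345]);R=np.array([[np.cos(p[2]),-np.sin(p[2])],[np.sin(p[2]),np.cos(p[2])]])
for n,b in dict(joint=(50,106,12),fenceend=(-170,125,12),fencetop=(-170,125,22),c1=(-170,155,12),c2=(-170,-155,12),cb_top0=(50,125,50),cb_top1=(50,-135,50),cbl1=(50,-135,12),c3=(170,155,12)).items():
    print(n,proj(f,[np.r_[p[:2]+R@b[:2],b[2]]]).round(1))
```

```text
2.0 [ 496.066238   -166.80521638  300.13847102] 1.7210543398650704 0.04983385180232764
joint [[392.5 140.1]]
fenceend [[265.2  54.9]]
fencetop [[264.8  53.5]]
c1 [[274.8  33.8]]
c2 [[187.4 225.7]]
cb_top0 [[408.7 128.8]]
cb_top1 [[317.7 283.9]]
cbl1 [[315.4 273.1]]
c3 [[478.4 147.4]]
```

View pics/wjig.png

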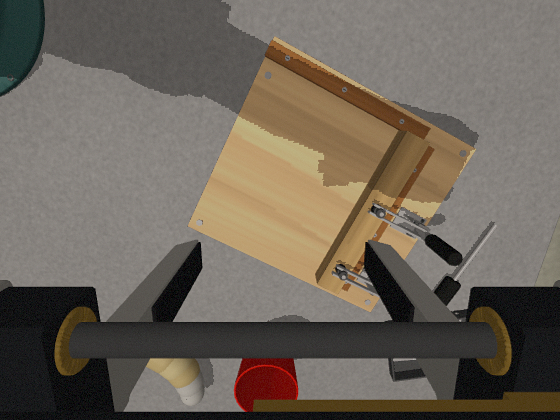

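```bash
cat > jigfit.py <<'E'
from h import *
from scipy.optimize import least_squares
f=cams.grab_frame("wrist"); np.save("f_wj.npy",f,allow_pickle=True)
im=f["pixels"]; cv2.imwrite("pics/wj2.png",im[:,:,::-1])
g=cv2.cvtColor(im,cv2.COLOR_RGB2GRAY)
cv2.imwrite("pics/wj2c.png",cv2.resize(im[20:320,180:480,::-1],(600,600),interpolation=cv2.INTER_CUBIC))
print(state()["eef_pos"])
E
python3 jigfit.py
```

```text
[ 495.64542087 -170.3722736   300.20080586]
```

View pics/wj2c.png

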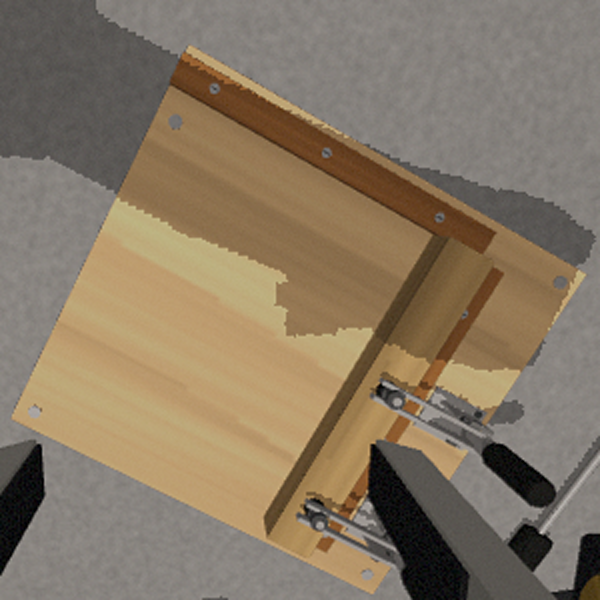

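```bash
cat > jf2.py <<'E'
from h import *
from scipy.optimize import least_squares
f=np.load("f_wj.npy",allow_pickle=True).item()
U=np.array([[188,45],[12,419],[584,272],[375,593]])/2-.25+[180,20]
B=np.array([[-170,155,12],[-170,-155,12],[170,155,12],[170,-155,12.]])
def w(p,B):
    c,s=np.cos(p[2]),np.sin(p[2]); B=np.atleast_2d(B); return np.c_[p[0]+c*B[:,0]-s*B[:,1],p[1]+s*B[:,0]+c*B[:,1],B[:,2]]
r=least_squares(lambda p:(proj(f,w(p,B))-U).ravel(),[567,-188,-.334]); p=r.x
print("jig",p,"resid",r.fun.reshape(-1,2).round(2).tolist(),"joint",w(p,[50,106,12]))
im=cv2.resize(f["pixels"][20:320,180:480,::-1],(800,800),interpolation=cv2.INTER_CUBIC)[:600,200:800].copy()
def L(a,b,col):
    q=(proj(f,w(p,[a,b]))-[180,20]+.5)*8/3-[200,0]; cv2.line(im,*[tuple(int(v) for v in np.round(x)) for x in q],col,1)
L((-170,125,22),(88,125,22),(0,0,255));L((-170,147,22),(88,147,22),(0,0,255));L((50,125,50),(50,-135,50),(255,0,0));L((50,125,12),(50,-135,12),(0,255,0));L((-170,155,12),(170,155,12),(255,255,0));L((170,155,12),(170,-155,12),(255,255,0));L((-170,125,12),(50,125,12),(255,0,255))
cv2.imwrite("pics/wj3.png",im)
E
python3 jf2.py
```

```text
jig [ 5.65662895e+02 -1.89788629e+02 -3.29981885e-01] resid [[-0.73, -1.08], [-1.41, 0.91], [2.27, -0.08], [-0.16, 1.25]] joint [[ 647.31205055 -105.70881277   12.        ]]
```

View pics/wj3.png

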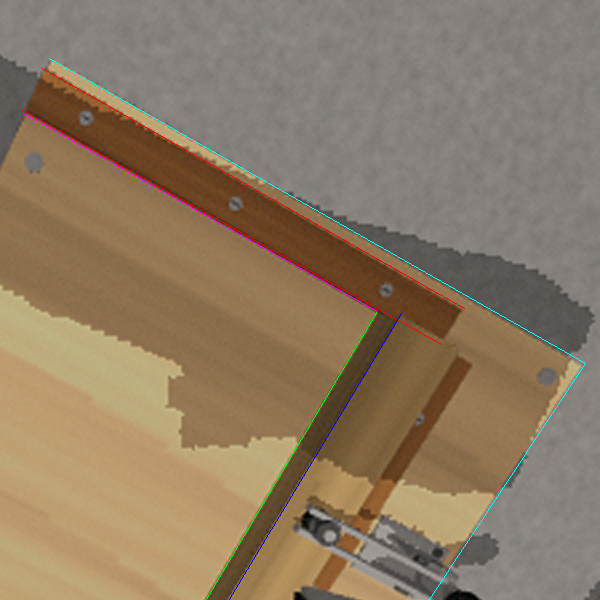

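Run:
```python
from h import *
s=state(); p=s["eef_pos"];a=phi(s["eef_rot"]); print(p,a,np.abs(s["joint_vel"]).max())
w=[(p[0]+(463-p[0])*t,p[1]+(325-p[1])*t,z,a+(np.pi-.168-a)*t) for t,z in zip([.12,.24,.36,.48,.6,.72,.84,.96,1,1],[300,300,290,280,260,240,220,200,180,180])]
rows(p,a,w)
```

```text
[ 495.64542087 -170.3722736   300.20080586] 1.71273770260443 0.0900898478310854
x 0.0594 y 0.0045 z 0.0002 az -0.151
x 0.1188 y 0.0091 z 0.0002 az -0.303
x 0.1782 y 0.0136 z 0.0102 az -0.454
x 0.2376 y 0.0181 z 0.0202 az -0.605
x 0.2970 y 0.0227 z 0.0402 az -0.757
x 0.3564 y 0.0272 z 0.0602 az -0.908
x 0.4158 y 0.0317 z 0.0802 az -1.059
x 0.4752 y 0.0363 z 0.1002 az -1.210
x 0.4950 y 0.0378 z 0.1202 az -1.261
x 0.4950 y 0.0378 z 0.1202 az -1.261
```

Emit:
apply_moves(commands=[{"ax": 0, "ay": 0, "x": 0.058, "y": 0.0045, "z": 0, "az": -0.15, "fingers": 0}, {"ax": 0, "ay": 0, "x": 0.116, "y": 0.009, "z": 0, "az": -0.3, "fingers": 0}, {"ax": 0, "ay": 0, "x": 0.174, "y": 0.0135, "z": 0.01, "az": -0.45, "fingers": 0}, {"ax": 0, "ay": 0, "x": 0.232, "y": 0.018, "z": 0.02, "az": -0.6, "fingers": 0}, {"ax": 0, "ay": 0, "x": 0.29, "y": 0.0225, "z": 0.04, "az": -0.75, "fingers": 0}, {"ax": 0, "ay": 0, "x": 0.347, "y": 0.027, "z": 0.06, "az": -0.9, "fingers": 0}, {"ax": 0, "ay": 0, "x": 0.404, "y": 0.0315, "z": 0.08, "az": -1.05, "fingers": 0}, {"ax": 0, "ay": 0, "x": 0.458, "y": 0.036, "z": 0.1, "az": -1.2, "fingers": 0}, {"ax": 0, "ay": 0, "x": 0.495, "y": 0.038, "z": 0.12, "az": -1.26, "fingers": 0}, {"ax": 0, "ay": 0, "x": 0.495, "y": 0.038, "z": 0.12, "az": -1.26, "fingers": 0}])

```text
clock: 3.3
eef_pos: [466.4, 321.5, 178.1]
eef_rot: [0.088, 0.996, 0.0, -0.001]
wrist_force: [-0.7, -0.8, 0.4]
gripper_width: 93.8
```

Run:
```python
from h import *
f=cams.grab_frame("wrist");f=cams.grab_frame("wrist"); np.save("f_wb.npy",f,allow_pickle=True); im=f["pixels"][:,:,::-1].copy(); 
s=state();print(s["clock"],s["eef_pos"],phi(s["eef_rot"]),np.abs(s["joint_vel"]).max())
for r in cams.silhouettes("short_batten","wrist"): print(r["p"],r["rect"]); np.save("m_wb_%d.npy"%r["rect"][0],r["region"])
for x in proj(f,box((499.5,318.8,-.168),180,38,0,38)): cv2.circle(im,tuple(int(v) for v in x),2,(255,0,0),-1)
cv2.imwrite("pics/wb.png",im)
```

```text
3.4 [468.11041326 319.00843983 179.48423033] 2.9601162594035335 0.025476960083871226
0.89 [205.2, 47.6, 165.0, 94.0]
0.76 [287.7, 215.7, 28.8, 153.2]
0.59 [514.5, 54.2, 85.8, 105.9]
0.46 [18.4, 252.9, 36.7, 67.0]
```

View pics/wb.png

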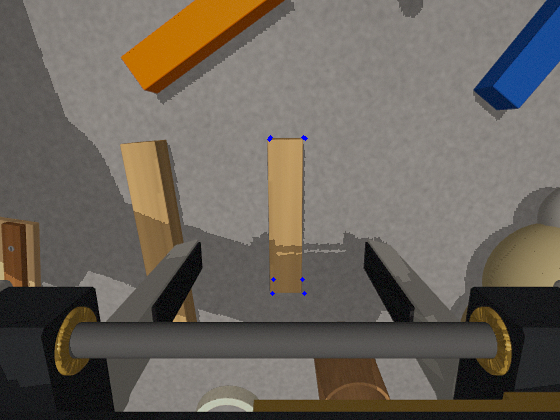

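Look-alikes (top view px): pine short (203,227), pine long (248,222), orange (215,290), blue (110,272). In the wrist view they appear at (287,215), (150,215), (205,48) and (520,50). I choose the uncoloured, shorter one at wrist (287,215); I'll check it in a close crop and refine its pose.

Run:
```python
from h import *
f=np.load("f_wb.npy",allow_pickle=True).item(); im=f["pixels"]
m=np.load("m_wb_287.npy"); print(fitbox([f],[m],(499.5,318.8,-.168),180,38,0,38))
hsv=cv2.cvtColor(im,cv2.COLOR_RGB2HSV); d=np.zeros(m.shape,bool); d[130:305,255:318]=1
mm=(hsv[:,:,1]>75)&d; mm=cv2.morphologyEx(mm.astype(np.uint8),cv2.MORPH_OPEN,np.ones((5,5)))>0
p,c=fitbox([f],[mm],(499.5,318.8,-.168),180,38,0,38); print(mm.sum(),p,c)
o=cv2.resize(im[120:310,240:340,::-1],None,fx=3,fy=3,interpolation=cv2.INTER_CUBIC)
h=cv2.convexHull(proj(f,box(p,180,38,0,38)).astype(np.float32))[:,0]
cv2.polylines(o,[np.round((h-[240,120]+.5)*3).astype(np.int32)],True,(255,0,0),1); cv2.imwrite("pics/wbc.png",o)
s=state(); P=s["eef_pos"];a=phi(s["eef_rot"]);print(P,a)
g=p[:2]-38*np.array([np.cos(p[2]),np.sin(p[2])]); print("grasp",g); rows(P,a,[(*g,110,np.pi+p[2]),(*g,13,np.pi+p[2])])
```

```text
(array([ 4.98370122e+02,  3.15690992e+02, -1.72280919e-01]), np.float64(0.051860853481911176))
5226 [ 4.98655352e+02  3.15804635e+02 -1.72145411e-01] 0.028342450642714033
[468.55930882 318.49006693 179.8600673 ] 2.9590012634899474
grasp [461.21700995 322.31389975]
x 0.0079 y 0.0024 z 0.0699 az -0.010
x 0.0079 y 0.0024 z 0.1669 az -0.010
```

View pics/wbc.png

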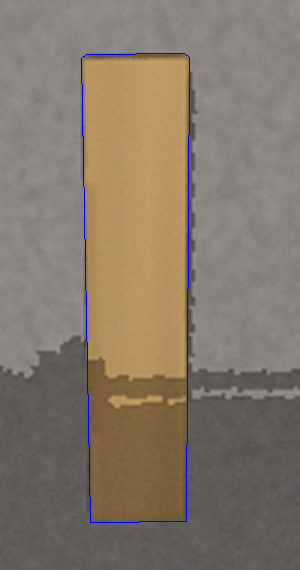

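The crop confirms it: plain pine with a 180 mm fit, outline matching. Descending part-way.

Emit:
apply_moves(commands=[{"ax": 0, "ay": 0, "x": 0.004, "y": 0.002, "z": 0.04, "az": -0.01, "fingers": 0}, {"ax": 0, "ay": 0, "x": 0.006, "y": 0.0025, "z": 0.08, "az": -0.01, "fingers": 0}, {"ax": 0, "ay": 0, "x": 0.006, "y": 0.0025, "z": 0.1, "az": -0.01, "fingers": 0}, {"ax": 0, "ay": 0, "x": 0.006, "y": 0.0025, "z": 0.11, "az": -0.01, "fingers": 0}, {"ax": 0, "ay": 0, "x": 0.006, "y": 0.0025, "z": 0.11, "az": -0.01, "fingers": 0}, {"ax": 0, "ay": 0, "x": 0.006, "y": 0.0025, "z": 0.11, "az": -0.01, "fingers": 0}, {"ax": 0, "ay": 0, "x": 0.006, "y": 0.0025, "z": 0.11, "az": -0.01, "fingers": 0}, {"ax": 0, "ay": 0, "x": 0.006, "y": 0.0025, "z": 0.11, "az": -0.01, "fingers": 0}, {"ax": 0, "ay": 0, "x": 0.006, "y": 0.0025, "z": 0.11, "az": -0.01, "fingers": 0}, {"ax": 0, "ay": 0, "x": 0.006, "y": 0.0025, "z": 0.11, "az": -0.01, "fingers": 0}])

```text
clock: 4.7
eef_pos: [462.5, 322.9, 69.6]
eef_rot: [0.085, 0.996, 0.0, -0.0]
wrist_force: [0.9, 0.2, -0.1]
gripper_width: 93.9
```

Run:
```python
from h import *
f=cams.grab_frame("wrist"); im=f["pixels"][:,:,::-1].copy()
s=state();P=s["eef_pos"];a=phi(s["eef_rot"]);print(s["clock"],P,a,np.abs(s["joint_vel"]).max(),s["wrist_force"])
p=np.array([498.65,315.8,-.172]);h=cv2.convexHull(proj(f,box(p,180,38,0,38)).astype(np.float32))[:,0]
cv2.polylines(im,[np.round(h).astype(np.int32)],True,(255,0,0),1);cv2.imwrite("pics/wb2.png",im)
g=p[:2]-38*np.array([np.cos(p[2]),np.sin(p[2])]); rows(P,a,[(*g,13.5,np.pi+p[2])])
```

```text
4.75 [462.48929396 322.93546349  69.59543798] 2.9708863533128183 0.002894418299719567 [ 0.52956712  0.12996042 -1.22769123]
x 0.0012 y -0.0008 z 0.0561 az 0.001
```

View pics/wb2.png

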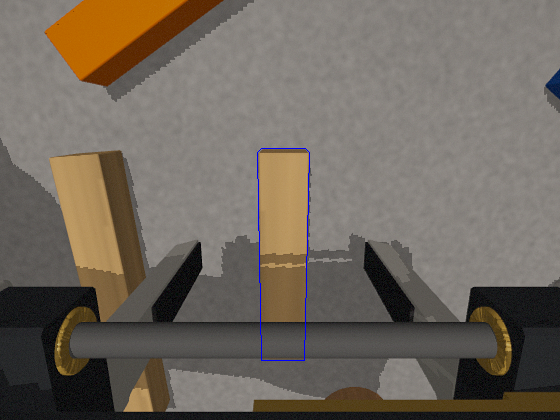

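Emit:
apply_moves(commands=[{"ax": 0, "ay": 0, "x": 0.001, "y": -0.001, "z": 0.025, "az": 0, "fingers": 0}, {"ax": 0, "ay": 0, "x": 0.001, "y": -0.001, "z": 0.045, "az": 0, "fingers": 0}, {"ax": 0, "ay": 0, "x": 0.001, "y": -0.001, "z": 0.056, "az": 0, "fingers": 0}, {"ax": 0, "ay": 0, "x": 0.001, "y": -0.001, "z": 0.056, "az": 0, "fingers": 0}, {"ax": 0, "ay": 0, "x": 0.001, "y": -0.001, "z": 0.056, "az": 0, "fingers": 80}, {"ax": 0, "ay": 0, "x": 0.001, "y": -0.001, "z": 0.056, "az": 0, "fingers": 120}, {"ax": 0, "ay": 0, "x": 0.001, "y": -0.001, "z": 0.056, "az": 0, "fingers": 255}, {"ax": 0, "ay": 0, "x": 0.001, "y": -0.001, "z": 0.056, "az": 0, "fingers": 255}, {"ax": 0, "ay": 0, "x": 0.001, "y": -0.001, "z": 0.056, "az": 0, "fingers": 255}, {"ax": 0, "ay": 0, "x": 0.001, "y": -0.001, "z": 0.056, "az": 0, "fingers": 255}], squeeze=40)

```text
clock: 6.0
eef_pos: [461.4, 322.1, 13.6]
eef_rot: [0.085, 0.996, 0.0, -0.0]
wrist_force: [0.2, -0.5, -0.4]
gripper_width: 37.8
```

Emit:
apply_moves(commands=[{"ax": 0, "ay": 0, "x": 0, "y": 0, "z": -0.04, "az": 0, "fingers": 255}, {"ax": 0, "ay": 0, "x": -0.004, "y": -0.015, "z": -0.09, "az": 0.01, "fingers": 255}, {"ax": 0, "ay": 0, "x": -0.016, "y": -0.06, "z": -0.11, "az": 0.03, "fingers": 255}, {"ax": 0, "ay": 0, "x": -0.032, "y": -0.115, "z": -0.115, "az": 0.05, "fingers": 255}, {"ax": 0, "ay": 0, "x": -0.048, "y": -0.17, "z": -0.115, "az": 0.08, "fingers": 255}, {"ax": 0, "ay": 0, "x": -0.064, "y": -0.225, "z": -0.115, "az": 0.1, "fingers": 255}, {"ax": 0, "ay": 0, "x": -0.08, "y": -0.28, "z": -0.115, "az": 0.12, "fingers": 255}, {"ax": 0, "ay": 0, "x": -0.094, "y": -0.33, "z": -0.11, "az": 0.14, "fingers": 255}, {"ax": 0, "ay": 0, "x": -0.103, "y": -0.362, "z": -0.1, "az": 0.161, "fingers": 255}, {"ax": 0, "ay": 0, "x": -0.105, "y": -0.37, "z": -0.09, "az": 0.161, "fingers": 255}])

```text
clock: 7.25
eef_pos: [501.9, -62.6, 103.1]
eef_rot: [0.167, 0.986, -0.0, -0.0]
wrist_force: [0.5, 0.4, 0.5]
gripper_width: 0.2
```

```bash
sleep 0
python3 - <<'E'
from h import *
for i in range(4): f=cams.grab_frame("wrist"); s=state(); print(s["clock"],s["eef_pos"],phi(s["eef_rot"]),np.abs(s["joint_vel"]).max(),s["wrist_force"],s["gripper_width"])
np.save("f_wp.npy",f,allow_pickle=True); cv2.imwrite("pics/wp.png",f["pixels"][:,:,::-1])
E
```

```text
7.3 [501.32265373 -62.11388851 101.97450486] 2.807696434686123 0.027666843056151788 [-0.90433194 -1.31324232 -1.9465817 ] 0.34952664127449806
7.35 [501.35303412 -60.57441852 102.64847376] 2.809264741347368 0.029687007398605025 [-0.19919989  0.09355368 -0.24072237] 0.6870398131338674
7.4 [501.65301966 -59.54904881 103.28851963] 2.810620644080165 0.01696443363636109 [-0.37314415  0.35748017  1.24603342] 0.49453932898300185
7.45 [501.92335253 -59.09413551 103.67880964] 2.8114026209278222 0.0082843600486123 [-0.18063925 -0.05549786  0.1601381 ] 0.20571511343822396
```

View pics/wp.png

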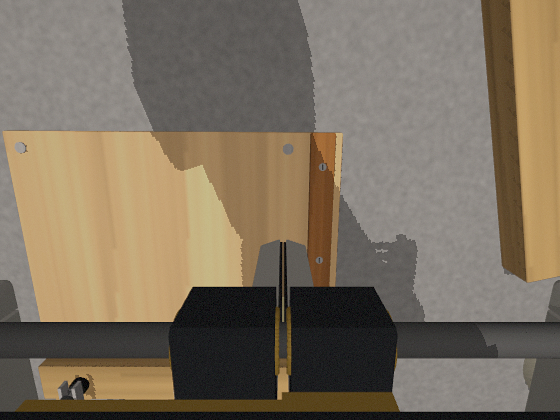

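The gripper is shut on nothing (width 0.2 mm), so the batten dropped out. I'll look for it.

Run:
```python
from h import *
f=cams.grab_frame("top"); im=f["pixels"]; np.save("f_top2.npy",f,allow_pickle=True)
cv2.imwrite("pics/top2.png",im[:,:,::-1])
cv2.imwrite("pics/top2c.png",cv2.resize(im[170:310,160:300,::-1],(560,560),interpolation=cv2.INTER_CUBIC))
f=cams.grab_frame("side"); cv2.imwrite("pics/side2c.png",cv2.resize(f["pixels"][150:290,170:400,::-1],None,fx=3,fy=3))
```

View pics/top2c.png

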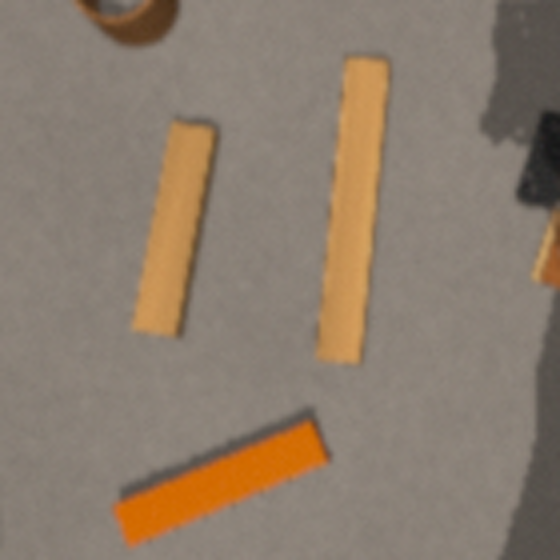

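View pics/top2.png

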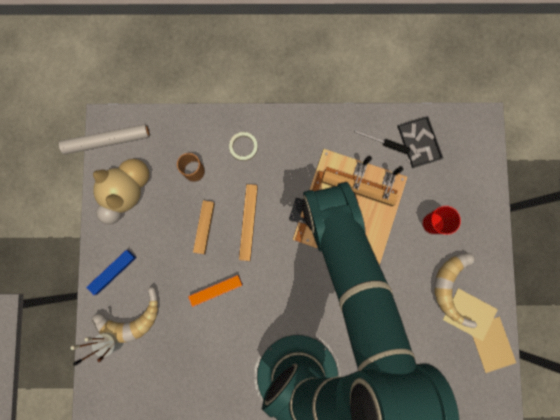

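View pics/side2c.png

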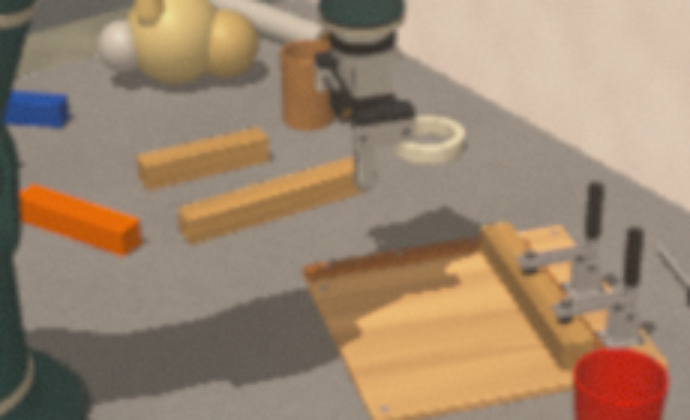

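Run:
```python
from h import *
f=np.load("f_top2.npy",allow_pickle=True).item(); hsv=cv2.cvtColor(f["pixels"],cv2.COLOR_RGB2HSV)
d=np.zeros((420,560),bool); d[193:262,188:220]=1
m=(hsv[:,:,1]>75)&(hsv[:,:,2]>90)&d; print(m.sum(),fitbox([f],[m],(499.5,318.8,-.168),180,38,0,38))
s=state(); P=s["eef_pos"];a=phi(s["eef_rot"]);print(P,a)
rows(P,a,[(461.5,322.5,70,np.pi-.172)])
```

```text
692 (array([ 5.00828291e+02,  3.18831440e+02, -1.72722149e-01]), np.float64(0.05653972571687634))
[502.15783801 -59.09513171 103.96877114] 2.811733162197811
x 0.1621 y 0.3479 z 0.0340 az -0.158
```

Emit:
apply_moves(commands=[{"ax": 0, "ay": 0, "x": 0.01, "y": 0.022, "z": -0.025, "az": -0.01, "fingers": 0}, {"ax": 0, "ay": 0, "x": 0.033, "y": 0.07, "z": -0.03, "az": -0.03, "fingers": 0}, {"ax": 0, "ay": 0, "x": 0.057, "y": 0.122, "z": -0.03, "az": -0.05, "fingers": 0}, {"ax": 0, "ay": 0, "x": 0.081, "y": 0.174, "z": -0.03, "az": -0.08, "fingers": 0}, {"ax": 0, "ay": 0, "x": 0.105, "y": 0.226, "z": -0.03, "az": -0.1, "fingers": 0}, {"ax": 0, "ay": 0, "x": 0.129, "y": 0.278, "z": -0.03, "az": -0.12, "fingers": 0}, {"ax": 0, "ay": 0, "x": 0.15, "y": 0.322, "z": -0.02, "az": -0.14, "fingers": 0}, {"ax": 0, "ay": 0, "x": 0.162, "y": 0.348, "z": 0.01, "az": -0.158, "fingers": 0}, {"ax": 0, "ay": 0, "x": 0.162, "y": 0.348, "z": 0.034, "az": -0.158, "fingers": 0}, {"ax": 0, "ay": 0, "x": 0.162, "y": 0.348, "z": 0.034, "az": -0.158, "fingers": 0}])

```text
clock: 8.8
eef_pos: [460.7, 321.8, 68.7]
eef_rot: [0.086, 0.996, -0.001, -0.001]
wrist_force: [-0.1, 0.7, 0.1]
gripper_width: 93.4
```

Run:
```python
from h import *
for i in range(3): f=cams.grab_frame("wrist")
im=f["pixels"][:,:,::-1].copy()
s=state();P=s["eef_pos"];a=phi(s["eef_rot"]);print(s["clock"],P,a,np.abs(s["joint_vel"]).max(),s["wrist_force"],s["gripper_width"])
p=np.array([498.65,315.8,-.172]);h=cv2.convexHull(proj(f,box(p,180,38,0,38)).astype(np.float32))[:,0]
cv2.polylines(im,[np.round(h).astype(np.int32)],True,(255,0,0),1);cv2.imwrite("pics/wb3.png",im)
g=p[:2]-38*np.array([np.cos(p[2]),np.sin(p[2])]); rows(P,a,[(*g,8,np.pi+p[2])])
```

```text
8.95 [462.55728041 321.77075741  70.8407974 ] 2.967732719548386 0.008545494579131079 [0.02321523 0.21252704 0.35872282] 93.85076160762974
x 0.0014 y 0.0003 z 0.0628 az -0.002
```

View pics/wb3.png

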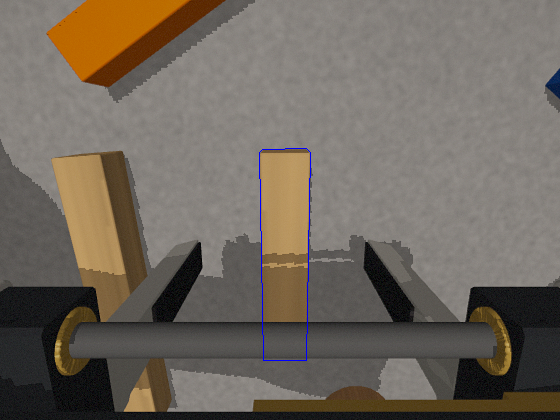

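Emit:
apply_moves(commands=[{"ax": 0, "ay": 0, "x": 0.001, "y": 0, "z": 0.03, "az": 0, "fingers": 60}, {"ax": 0, "ay": 0, "x": 0.001, "y": 0, "z": 0.05, "az": 0, "fingers": 60}, {"ax": 0, "ay": 0, "x": 0.001, "y": 0, "z": 0.0585, "az": 0, "fingers": 100}, {"ax": 0, "ay": 0, "x": 0.001, "y": 0, "z": 0.0585, "az": 0, "fingers": 110}, {"ax": 0, "ay": 0, "x": 0.001, "y": 0, "z": 0.0585, "az": 0, "fingers": 255}, {"ax": 0, "ay": 0, "x": 0.001, "y": 0, "z": 0.0585, "az": 0, "fingers": 255}, {"ax": 0, "ay": 0, "x": 0.001, "y": 0, "z": 0.0585, "az": 0, "fingers": 255}, {"ax": 0, "ay": 0, "x": 0.001, "y": 0, "z": 0.0585, "az": 0, "fingers": 255}, {"ax": 0, "ay": 0, "x": 0.001, "y": 0, "z": 0.0585, "az": 0, "fingers": 255}, {"ax": 0, "ay": 0, "x": 0.001, "y": 0, "z": 0.0585, "az": 0, "fingers": 255}], squeeze=50)

```text
clock: 10.2
eef_pos: [461.1, 321.6, 11.1]
eef_rot: [0.087, 0.996, 0.0, -0.0]
wrist_force: [0.7, -0.8, -1.0]
gripper_width: 0.9
```

Run:
```python
from h import *
f=cams.grab_frame("wrist"); s=state(); print(s["clock"],s["eef_pos"],phi(s["eef_rot"]),s["wrist_force"],s["moment"],s["gripper_width"])
cv2.imwrite("pics/wg.png",f["pixels"][:,:,::-1])
f=cams.grab_frame("side"); cv2.imwrite("pics/sg.png",cv2.resize(f["pixels"][150:290,170:330,::-1],None,fx=4,fy=4))
print(state()["gripper_width"])
```

```text
10.25 [461.14827586 321.57729901  11.05218313] 2.96783019928343 [ 0.14224729 -0.01783536 -0.2853236 ] [ 0.02856648 -0.1906428   0.01674382] 0.27523684048857266
0.8156540895133324
```

View pics/wg.png

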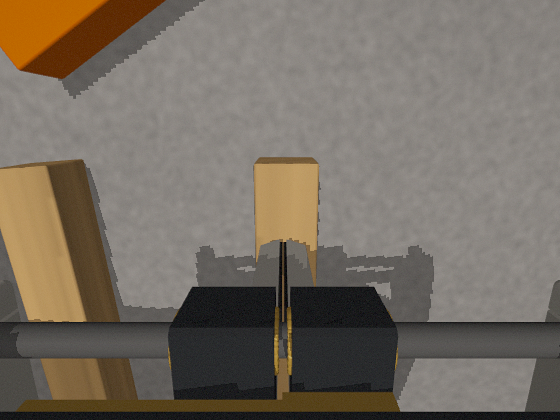

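View pics/sg.png

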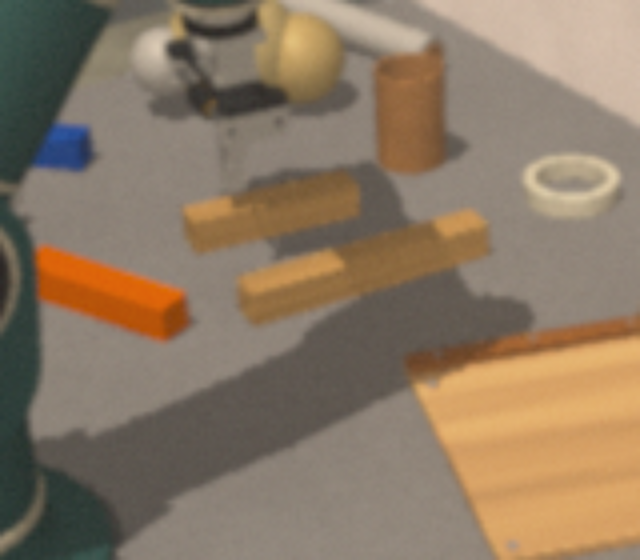

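Run:
```python
from h import *
f=cams.grab_frame("side"); t=cams.grab_frame("top")
for z in (11,40,60,90): print(z,proj(f,[[461,321.6,z]]),proj(t,[[461,321.6,z]]))
cv2.imwrite("pics/sg2.png",cv2.resize(f["pixels"][160:230,190:290,::-1],None,fx=8,fy=8,interpolation=cv2.INTER_CUBIC))
cv2.imwrite("pics/tg2.png",cv2.resize(t["pixels"][170:270,150:280,::-1],None,fx=6,fy=6,interpolation=cv2.INTER_CUBIC))
w=cams.grab_frame("wrist"); print(-np.array(w["R"]).T@w["t"], state()["eef_pos"],state()["q"])
```

```text
11 [[228.06966702 206.28640046]] [[202.85899035 238.57189491]]
40 [[227.54934853 200.06959156]] [[201.43536819 238.04519968]]
60 [[227.18633874 195.7323202 ]] [[200.42048604 237.66972533]]
90 [[226.63532184 189.14872409]] [[198.84473239 237.08674626]]
[388.4675648  333.25961495 227.57538388] [461.12918116 321.5815726   11.04934352] [-0.06493712  0.64024511 -0.78392713  1.87070212  0.58170896  0.87490474
  0.25854426]
```

View pics/sg2.png

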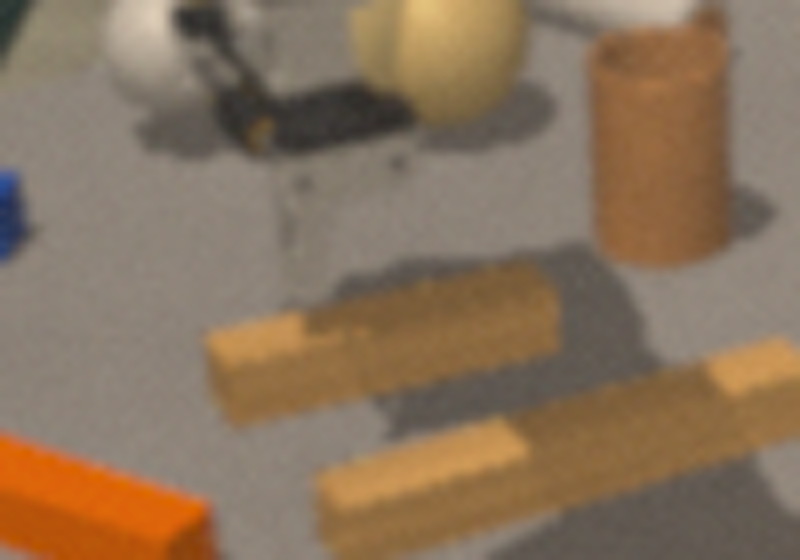

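View pics/tg2.png

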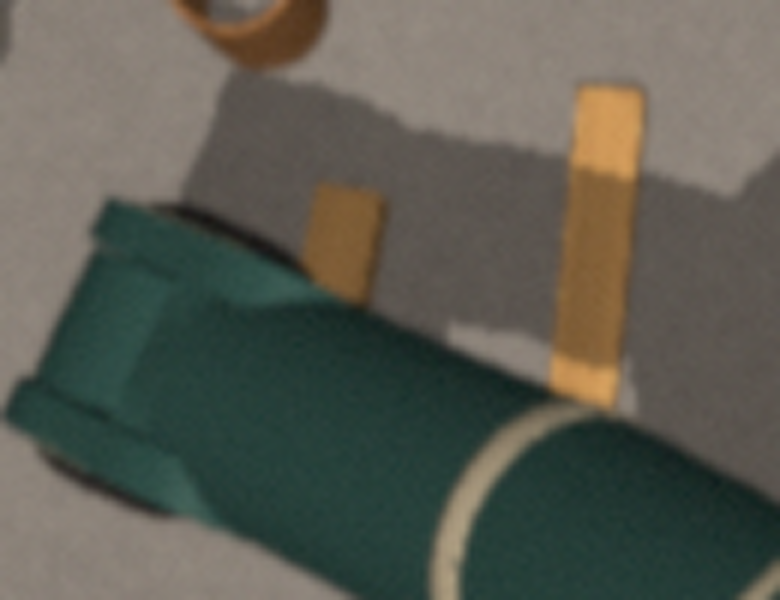

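Run:
```python
from h import *
f=np.load("f_side.npy",allow_pickle=True).item()
P=np.array([185.05,-596.5,165.9]); a=.3008; ty=np.array([np.sin(a),-np.cos(a),0])
im=cv2.resize(f["pixels"][240:350,260:380,::-1],None,fx=6,fy=6,interpolation=cv2.INTER_CUBIC)
for dz,col in((0,(0,0,255)),(40,(0,255,0))):
  for sg in(-53,53):
    u=proj(f,[P+sg*ty+[0,0,dz]])[0]; print(dz,sg,u); cv2.circle(im,tuple(int(v) for v in (u-[260,240]+.5)*6),4,col,1)
cv2.imwrite("pics/s0t.png",im[:,:720])
```

```text
0 -53 [296.09053333 322.15698026]
0 53 [331.81090093 340.0542485 ]
40 -53 [295.96562098 309.78668657]
40 53 [332.26359808 327.40408279]
```

View pics/s0t.png

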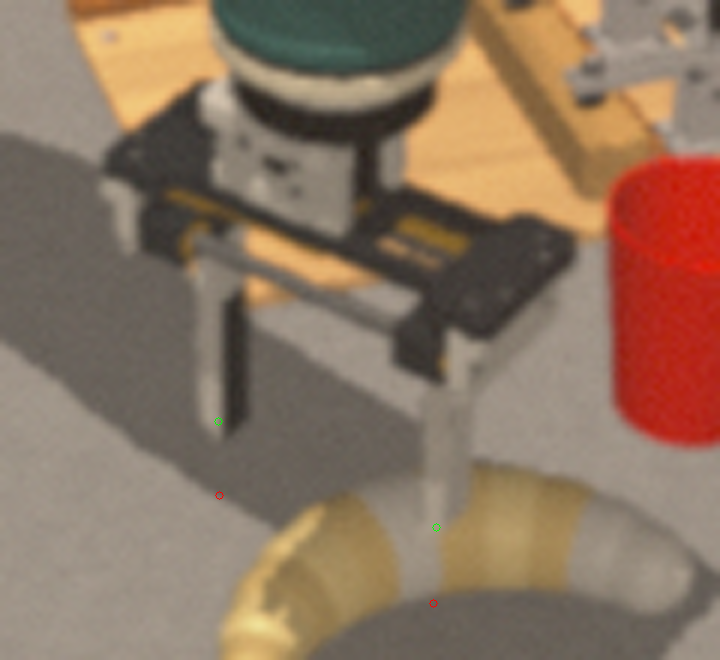

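The pictures agree that the real finger ends sit about 37 mm higher than the reported TCP. It shows in the start side view, the wrist view and the current side view, and the fingers also shut above the batten. I'll correct the depth by that amount and watch the force.

Emit:
apply_moves(commands=[{"ax": 0, "ay": 0, "x": 0, "y": 0, "z": 0, "az": 0, "fingers": 0}, {"ax": 0, "ay": 0, "x": 0, "y": 0, "z": 0, "az": 0, "fingers": 0}, {"ax": 0, "ay": 0, "x": 0, "y": 0, "z": 0, "az": 0, "fingers": 0}, {"ax": 0, "ay": 0, "x": 0, "y": 0, "z": 0, "az": 0, "fingers": 0}, {"ax": 0, "ay": 0, "x": 0, "y": 0, "z": 0, "az": 0, "fingers": 0}, {"ax": 0, "ay": 0, "x": 0, "y": 0, "z": 0, "az": 0, "fingers": 0}, {"ax": 0, "ay": 0, "x": 0, "y": 0, "z": 0.01, "az": 0, "fingers": 0}, {"ax": 0, "ay": 0, "x": 0, "y": 0, "z": 0.02, "az": 0, "fingers": 0}, {"ax": 0, "ay": 0, "x": 0, "y": 0, "z": 0.028, "az": 0, "fingers": 0}, {"ax": 0, "ay": 0, "x": 0, "y": 0, "z": 0.032, "az": 0, "fingers": 0}])

```text
clock: 11.7
eef_pos: [460.8, 321.5, -21.7]
eef_rot: [0.087, 0.996, -0.0, -0.0]
wrist_force: [-0.5, -0.1, -0.7]
gripper_width: 93.3
```

Run:
```python
from h import *
f=cams.grab_frame("side"); s=state(); P=s["eef_pos"];a=phi(s["eef_rot"]);print(s["clock"],P,a,s["wrist_force"],s["gripper_width"])
im=cv2.resize(f["pixels"][160:240,180:280,::-1],None,fx=8,fy=8,interpolation=cv2.INTER_CUBIC)
ty=np.array([np.sin(a),-np.cos(a),0])
for sg in(-53,53):
    u=proj(f,[P+sg*ty+[0,0,37]])[0]; cv2.circle(im,tuple(int(v) for v in (u-[180,160]+.5)*8),4,(0,255,0),1)
cv2.imwrite("pics/sg3.png",im[:600])
```

```text
11.75 [460.76386863 321.40622763 -21.86763132] 2.9679004818179546 [-0.18280749  0.18408849  0.11725519] 93.72505685958491
```

View pics/sg3.png

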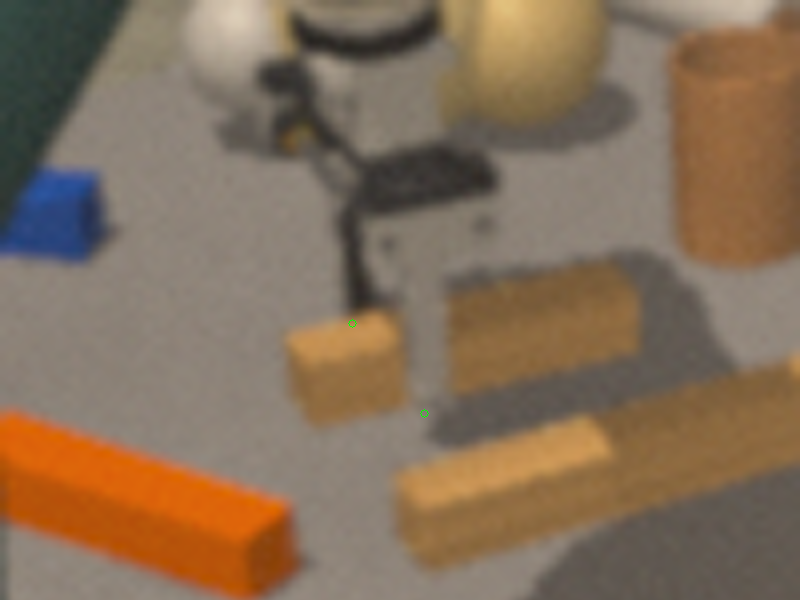

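Emit:
apply_moves(commands=[{"ax": 0, "ay": 0, "x": 0, "y": 0, "z": 0.003, "az": 0, "fingers": 0}, {"ax": 0, "ay": 0, "x": 0, "y": 0, "z": 0.003, "az": 0, "fingers": 100}, {"ax": 0, "ay": 0, "x": 0, "y": 0, "z": 0.003, "az": 0, "fingers": 120}, {"ax": 0, "ay": 0, "x": 0, "y": 0, "z": 0.003, "az": 0, "fingers": 140}, {"ax": 0, "ay": 0, "x": 0, "y": 0, "z": 0.003, "az": 0, "fingers": 255}, {"ax": 0, "ay": 0, "x": 0, "y": 0, "z": 0.003, "az": 0, "fingers": 255}, {"ax": 0, "ay": 0, "x": 0, "y": 0, "z": 0.003, "az": 0, "fingers": 255}, {"ax": 0, "ay": 0, "x": 0, "y": 0, "z": 0.003, "az": 0, "fingers": 255}, {"ax": 0, "ay": 0, "x": 0, "y": 0, "z": 0.003, "az": 0, "fingers": 255}, {"ax": 0, "ay": 0, "x": 0, "y": 0, "z": 0.003, "az": 0, "fingers": 255}], squeeze=45)

```text
clock: 13.0
eef_pos: [461.2, 321.6, -23.9]
eef_rot: [0.087, 0.996, 0.0, -0.0]
wrist_force: [-0.5, 0.0, 0.8]
gripper_width: 37.9
```

Run:
```python
from h import *
f=cams.grab_frame("wrist"); s=state(); P=s["eef_pos"];a=phi(s["eef_rot"]);print(s["clock"],P,a,s["wrist_force"],s["gripper_width"])
cv2.imwrite("pics/wg2.png",f["pixels"][:,:,::-1])
```

```text
13.05 [461.14892373 321.63000358 -23.9093556 ] 2.9677892064156226 [-0.1165705   0.5885132   0.67936392] 37.73491711980159
```

View pics/wg2.png

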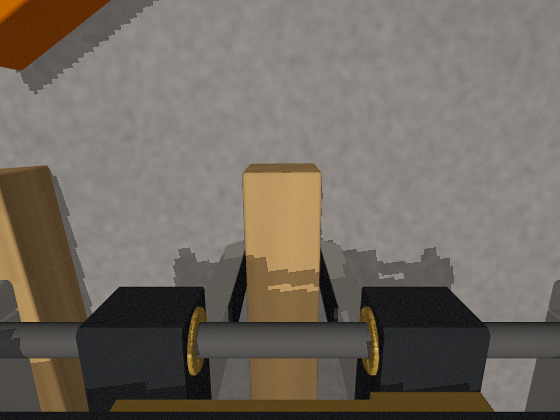

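Emit:
apply_moves(commands=[{"ax": 0, "ay": 0, "x": 0, "y": 0, "z": -0.03, "az": 0, "fingers": 255}, {"ax": 0, "ay": 0, "x": 0, "y": 0, "z": -0.08, "az": 0, "fingers": 255}, {"ax": 0, "ay": 0, "x": -0.014, "y": -0.045, "z": -0.1, "az": 0.02, "fingers": 255}, {"ax": 0, "ay": 0, "x": -0.03, "y": -0.1, "z": -0.105, "az": 0.04, "fingers": 255}, {"ax": 0, "ay": 0, "x": -0.046, "y": -0.155, "z": -0.105, "az": 0.07, "fingers": 255}, {"ax": 0, "ay": 0, "x": -0.062, "y": -0.21, "z": -0.105, "az": 0.09, "fingers": 255}, {"ax": 0, "ay": 0, "x": -0.078, "y": -0.265, "z": -0.105, "az": 0.11, "fingers": 255}, {"ax": 0, "ay": 0, "x": -0.092, "y": -0.315, "z": -0.1, "az": 0.13, "fingers": 255}, {"ax": 0, "ay": 0, "x": -0.103, "y": -0.355, "z": -0.085, "az": 0.15, "fingers": 255}, {"ax": 0, "ay": 0, "x": -0.106, "y": -0.369, "z": -0.07, "az": 0.158, "fingers": 255}])

```text
clock: 14.3
eef_pos: [501.6, -62.9, 45.4]
eef_rot: [0.167, 0.986, -0.0, -0.0]
wrist_force: [-0.9, 0.4, -1.2]
gripper_width: 37.6
```

Run:
```python
from h import *
for i in range(4): f=cams.grab_frame("wrist"); s=state(); P=s["eef_pos"];a=phi(s["eef_rot"]);print(s["clock"],P,a,s["wrist_force"],s["gripper_width"],np.abs(s["joint_vel"]).max())
cv2.imwrite("pics/wh.png",f["pixels"][:,:,::-1]); np.save("f_wh.npy",f,allow_pickle=True)
f=cams.grab_frame("top"); cv2.imwrite("pics/th.png",cv2.resize(f["pixels"][130:280,280:430,::-1],(600,600),interpolation=cv2.INTER_CUBIC))
f=cams.grab_frame("side"); cv2.imwrite("pics/sh.png",cv2.resize(f["pixels"][180:290,240:390,::-1],(800,587),interpolation=cv2.INTER_CUBIC))
```

```text
14.35 [500.57905044 -63.27816733  43.63704441] 2.8057685323448887 [-1.46836925 -2.84637096 -4.81131197] 37.5328533290345 0.03737398234099094
14.4 [500.66728897 -61.1577434   44.61493086] 2.807876281411998 [-0.3304007  -0.13650084 -1.10819394] 37.76315807010062 0.04795969245534657
14.45 [501.21184455 -59.55278767  45.57069512] 2.8100226919652354 [ 0.24170406  1.25904862 -1.59439514] 37.633331602934824 0.028127697067867833
14.5 [501.66238706 -58.75363754  46.15363662] 2.811354384557794 [ 0.12293083  0.54166254 -1.73803216] 37.536401351855886 0.012243840825203824
```

View pics/wh.png

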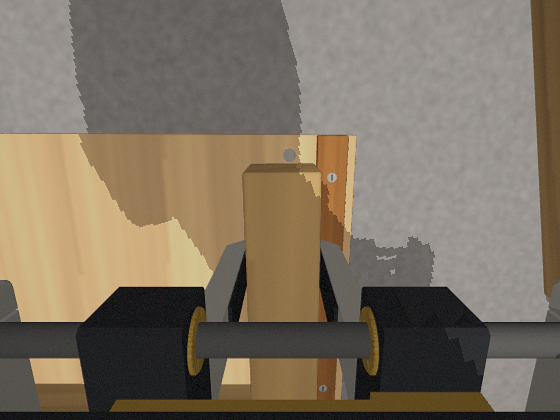

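View pics/th.png

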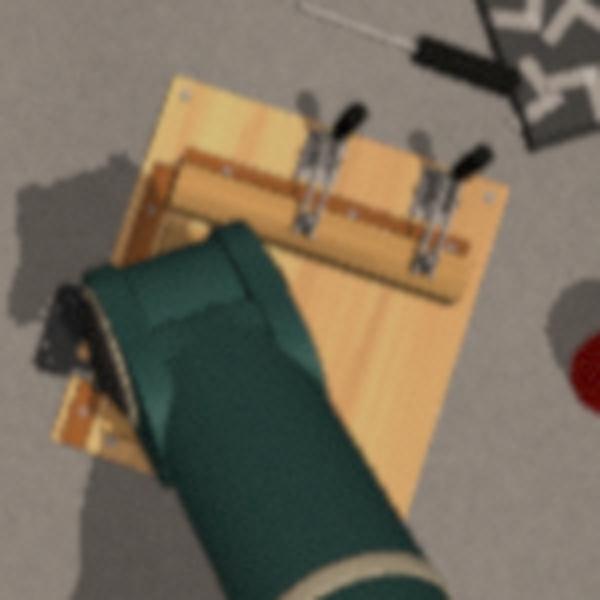

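View pics/sh.png

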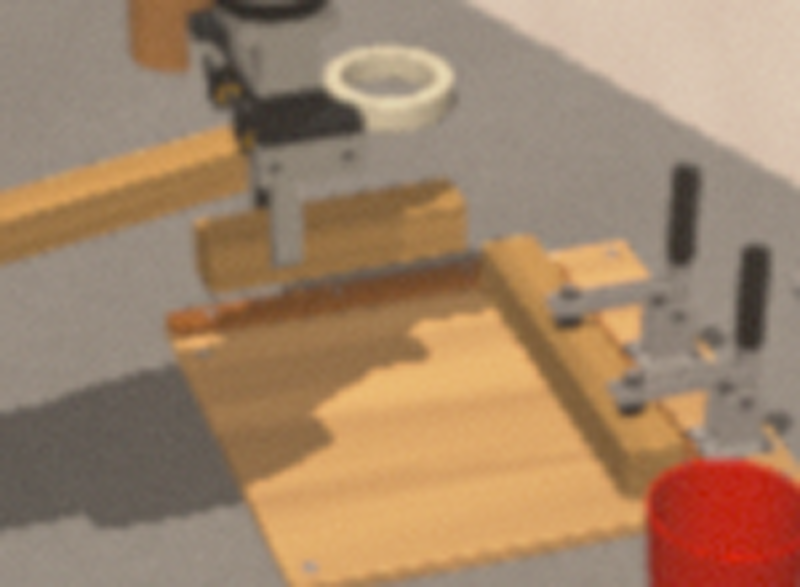

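Run:
```python
from h import *
f=np.load("f_wh.npy",allow_pickle=True).item(); im=f["pixels"]
c=im[125:225,230:370,::-1]; cv2.imwrite("pics/whc.png",cv2.resize(c,None,fx=5.7,fy=5.7,interpolation=cv2.INTER_CUBIC))
for r in (140,145,150,155,160): print(r,im[r,310:324].tolist())
P=np.array([501.7,-58.7,46.2]) # about
s=state(); print(s["clock"],s["eef_pos"],phi(s["eef_rot"]),s["wrist_force"],np.abs(s["joint_vel"]).max())
```

```text
140 [[209, 186, 138], [209, 185, 137], [209, 183, 133], [210, 182, 133], [209, 181, 132], [214, 183, 136], [194, 160, 113], [91, 64, 37], [147, 96, 49], [163, 108, 55], [160, 107, 54], [161, 108, 60], [158, 104, 55], [162, 108, 61]]
145 [[210, 188, 138], [211, 186, 138], [211, 185, 135], [209, 182, 134], [210, 181, 133], [216, 185, 136], [166, 133, 89], [82, 54, 29], [158, 102, 56], [165, 110, 60], [162, 108, 61], [160, 106, 57], [157, 106, 54], [159, 103, 50]]
150 [[212, 188, 137], [209, 185, 137], [209, 184, 132], [209, 182, 134], [211, 182, 130], [215, 185, 135], [164, 130, 88], [89, 56, 27], [151, 99, 49], [163, 109, 56], [162, 108, 57], [160, 104, 54], [159, 107, 55], [161, 107, 58]]
155 [[210, 186, 137], [210, 184, 136], [209, 182, 133], [209, 183, 134], [212, 183, 133], [216, 186, 135], [138, 105, 70], [107, 67, 31], [156, 101, 54], [166, 109, 60], [160, 105, 56], [161, 107, 58], [160, 104, 56], [164, 107, 62]]
160 [[210, 185, 138], [211, 185, 136], [210, 182, 134], [210, 182, 133], [209, 177, 130], [218, 187, 138], [102, 74, 48], [111, 69, 39], [158, 101, 51], [164, 110, 61], [162, 110, 57], [161, 106, 55], [161, 106, 57], [165, 109, 59]]
14.6 [502.05908664 -58.60098224  46.59960158] 2.812124268805478 [ 0.03083047  0.13786001 -1.25507998] 0.0030328582259821924
```

View pics/whc.png

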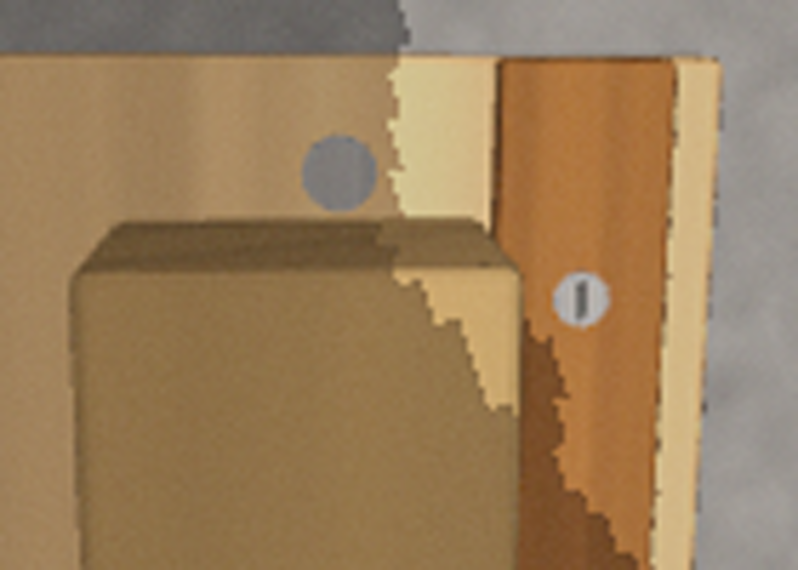

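Run:
```python
from h import *
f=np.load("f_wh.npy",allow_pickle=True).item()
im=f["pixels"].astype(float)
# subpixel bottom edge of fence face per row
pts=[]
for r in range(137,162):
    row=im[r,:,0]; b=row[311:316].mean(); d=min(row[317],row[316]); d=85
    fr=np.clip((row[316]-d)/(b-d),0,1); pts.append((315.5+fr,r))
pts=np.array(pts)
W=np.array([back(f,p,12) for p in pts]); k=np.polyfit(W[:,0],W[:,1],1); print("fence dir",np.arctan(k[0]))
P=np.array([501.66,-58.75]);a=2.8114
# board edge near (-170): row of board edge at columns 240..300 z=12
g=cv2.cvtColor(f["pixels"],cv2.COLOR_RGB2HSV)[:,:,1].astype(float)
E=[]
for u in range(200,310,5):
    col=g[125:145,u]; i=np.argmax(np.diff(col)); E.append((u,125+i+.5))
E=np.array(E); WE=np.array([back(f,p,12) for p in E]); print(E[:3],E[-3:]); kk=np.polyfit(WE[:,1],WE[:,0],1); print("board edge dir",-np.arctan(kk[0]))
for th in(-.330,-.332,-.3345):
    x=np.array([np.cos(th),np.sin(th)]);y=np.array([-np.sin(th),np.cos(th)])
    fy=(W[:,:2]@y).mean(); ex=(WE[:,:2]@x).mean()
    print(th,"fence y - tool y:",fy-P@y,"edge x - tool x:",ex-P@x, "joint world",(ex+220)*x+(fy-19)*y)
# batten near end top edge in wrist at row~?
```

```text
fence dir -0.3344765663556229
[[200.  133.5]
 [205.  133.5]
 [210.  133.5]] [[295.  133.5]
 [300.  133.5]
 [305.  133.5]]
board edge dir -0.33114530622314775
-0.33 fence y - tool y: 22.841525348697786 edge x - tool x: -66.6340456119056 joint world [ 647.99550641 -104.81292267]
-0.332 fence y - tool y: 22.730799678321546 edge x - tool x: -66.58576226383502 joint world [ 647.91264536 -105.22591777]
-0.3345 fence y - tool y: 22.592264781582955 edge x - tool x: -66.52503355669307 joint world [ 647.80788086 -105.74219736]
```

Run:
```python
from h import *
f=np.load("f_wh.npy",allow_pickle=True).item()
P=np.array([501.66,-58.75]);a=2.8114; tx=np.array([np.cos(a),np.sin(a)])
for v in(171,172,173): print(v,(back(f,(283,v),108.1)[:2]-P)@tx)
# bottom edge of near end (row ~164.5) at z=70
for v in(163,164,165): print(v,(back(f,(283,v),70.1)[:2]-P)@tx)
```

```text
171 52.187245623775844
172 51.72108595531402
173 51.25421858155916
163 51.60200265815962
164 51.027866372840194
165 50.452863717526014
```

Emit:
apply_moves(commands=[{"ax": 0, "ay": 0, "x": 0, "y": 0, "z": 0.012, "az": 0.0035, "fingers": 255}, {"ax": 0, "ay": 0, "x": 0, "y": 0, "z": 0.024, "az": 0.0035, "fingers": 255}, {"ax": 0, "ay": 0, "x": 0, "y": 0, "z": 0.036, "az": 0.0035, "fingers": 255}, {"ax": 0, "ay": 0, "x": 0, "y": 0, "z": 0.046, "az": 0.0035, "fingers": 255}, {"ax": 0, "ay": 0, "x": 0, "y": 0, "z": 0.052, "az": 0.0035, "fingers": 255}, {"ax": 0, "ay": 0, "x": 0, "y": 0, "z": 0.055, "az": 0.0035, "fingers": 255}, {"ax": 0, "ay": 0, "x": 0, "y": 0, "z": 0.056, "az": 0.0035, "fingers": 255}, {"ax": 0, "ay": 0, "x": 0, "y": 0, "z": 0.056, "az": 0.0035, "fingers": 255}, {"ax": 0, "ay": 0, "x": 0, "y": 0, "z": 0.056, "az": 0.0035, "fingers": 255}, {"ax": 0, "ay": 0, "x": 0, "y": 0, "z": 0.056, "az": 0.0035, "fingers": 255}])

```text
clock: 15.85
eef_pos: [501.9, -60.3, -9.8]
eef_rot: [0.167, 0.986, -0.0, 0.0]
wrist_force: [0.3, 0.4, -0.7]
gripper_width: 37.4
```

```bash
cat > st.py <<'E'
from h import *
import sys
n=int(sys.argv[1]) if len(sys.argv)>1 else 1
F=[]
for i in range(n):
    f=cams.grab_frame("wrist"); s=state(); F.append(s["wrist_force"])
P=s["eef_pos"]; th=-.333; x=np.array([np.cos(th),np.sin(th)]);y=np.array([-np.sin(th),np.cos(th)])
J=np.array([647.9,-105.3]); d=P[:2]-J; F=np.array(F)
print("t %.2f"%s["clock"],"P",P.round(2),"phi %.4f"%phi(s["eef_rot"]),"rel joint x %.2f y %.2f under %.2f"%(d@x,d@y,P[2]+23.9-12),"w %.2f"%s["gripper_width"],"vel %.3f"%np.abs(s["joint_vel"]).max())
B=Ro.from_quat(s["eef_rot"]).as_matrix()[:,2]; print("toolz",B.round(4))
for q in F: print("F press %.2f fence %.2f up %.2f"%(q[:2]@x,q[:2]@y,q[2]))
print("mom",s["moment"].round(3))
E
python3 st.py 2
```

```text
t 15.95 P [501.8  -60.21  -9.87] phi 2.8063 rel joint x -152.81 y -5.15 under 2.03 w 37.56 vel 0.002
toolz [ 1.e-04 -0.e+00 -1.e+00]
F press -0.01 fence -0.20 up -1.76
F press 0.34 fence 0.24 up -1.28
mom [ 0.083 -0.1   -0.072]
```

Emit:
apply_moves(commands=[{"ax": 0, "ay": 0, "x": 0, "y": 0, "z": 0.0003, "az": -0.001, "fingers": 255}, {"ax": 0, "ay": 0, "x": 0, "y": 0, "z": 0.0006, "az": -0.002, "fingers": 255}, {"ax": 0, "ay": 0, "x": 0, "y": 0, "z": 0.0009, "az": -0.002, "fingers": 255}, {"ax": 0, "ay": 0, "x": 0, "y": 0, "z": 0.0012, "az": -0.002, "fingers": 255}, {"ax": 0, "ay": 0, "x": 0, "y": 0, "z": 0.0015, "az": -0.002, "fingers": 255}, {"ax": 0, "ay": 0, "x": 0, "y": 0, "z": 0.0018, "az": -0.002, "fingers": 255}, {"ax": 0, "ay": 0, "x": 0, "y": 0, "z": 0.002, "az": -0.002, "fingers": 255}, {"ax": 0, "ay": 0, "x": 0, "y": 0, "z": 0.002, "az": -0.002, "fingers": 255}, {"ax": 0, "ay": 0, "x": 0, "y": 0, "z": 0.002, "az": -0.002, "fingers": 255}, {"ax": 0, "ay": 0, "x": 0, "y": 0, "z": 0.002, "az": -0.002, "fingers": 255}])

```text
clock: 17.2
eef_pos: [501.8, -60.2, -11.9]
eef_rot: [0.166, 0.986, 0.0, -0.0]
wrist_force: [-2.1, -0.0, 0.2]
gripper_width: 37.6
```

```bash
python3 st.py 3
```

```text
t 17.35 P [501.76 -60.2  -11.92] phi 2.8083 rel joint x -152.86 y -5.15 under -0.02 w 37.37 vel 0.002
toolz [-0.  0. -1.]
F press -0.91 fence -0.21 up 1.10
F press -1.79 fence -1.52 up 1.39
F press -0.80 fence -0.17 up 0.53
mom [ 0.068  0.125 -0.016]
```

Emit:
apply_moves(commands=[{"ax": 0, "ay": 0, "x": -0.003, "y": 0.0005, "z": -0.0003, "az": 0, "fingers": 255}, {"ax": 0, "ay": 0, "x": -0.007, "y": 0.001, "z": -0.0003, "az": 0, "fingers": 255}, {"ax": 0, "ay": 0, "x": -0.011, "y": 0.0015, "z": -0.0003, "az": 0, "fingers": 255}, {"ax": 0, "ay": 0, "x": -0.015, "y": 0.002, "z": -0.0003, "az": 0, "fingers": 255}, {"ax": 0, "ay": 0, "x": -0.018, "y": 0.0025, "z": -0.0003, "az": 0, "fingers": 255}, {"ax": 0, "ay": 0, "x": -0.0195, "y": 0.003, "z": -0.0003, "az": 0, "fingers": 255}, {"ax": 0, "ay": 0, "x": -0.02, "y": 0.0035, "z": -0.0003, "az": 0, "fingers": 255}, {"ax": 0, "ay": 0, "x": -0.02, "y": 0.0035, "z": -0.0003, "az": 0, "fingers": 255}, {"ax": 0, "ay": 0, "x": -0.02, "y": 0.0035, "z": -0.0003, "az": 0, "fingers": 255}, {"ax": 0, "ay": 0, "x": -0.02, "y": 0.0035, "z": -0.0003, "az": 0, "fingers": 255}])

```text
clock: 18.6
eef_pos: [521.7, -63.4, -11.7]
eef_rot: [0.166, 0.986, 0.0, -0.0]
wrist_force: [-0.5, -0.1, -0.6]
gripper_width: 37.7
```

```bash
python3 st.py 3
```

```text
t 18.75 P [521.76 -63.46 -11.64] phi 2.8083 rel joint x -132.88 y -1.69 under 0.26 w 37.68 vel 0.002
toolz [-1.e-04 -0.e+00 -1.e+00]
F press -0.88 fence -0.87 up -1.46
F press -0.29 fence 0.16 up -1.08
F press 0.34 fence 0.40 up -1.45
mom [ 0.072 -0.067  0.007]
```

Emit:
apply_moves(commands=[{"ax": 0, "ay": 0, "x": 0, "y": 0.0003, "z": 0, "az": 0, "fingers": 255}, {"ax": 0, "ay": 0, "x": 0, "y": 0.0006, "z": 0, "az": 0, "fingers": 255}, {"ax": 0, "ay": 0, "x": 0, "y": 0.0009, "z": 0, "az": 0, "fingers": 255}, {"ax": 0, "ay": 0, "x": 0, "y": 0.0012, "z": 0, "az": 0, "fingers": 255}, {"ax": 0, "ay": 0, "x": 0, "y": 0.0014, "z": 0, "az": 0, "fingers": 255}, {"ax": 0, "ay": 0, "x": 0, "y": 0.0015, "z": 0, "az": 0, "fingers": 255}, {"ax": 0, "ay": 0, "x": 0, "y": 0.0015, "z": 0, "az": 0, "fingers": 255}, {"ax": 0, "ay": 0, "x": 0, "y": 0.0015, "z": 0, "az": 0, "fingers": 255}, {"ax": 0, "ay": 0, "x": 0, "y": 0.0015, "z": 0, "az": 0, "fingers": 255}, {"ax": 0, "ay": 0, "x": 0, "y": 0.0015, "z": 0, "az": 0, "fingers": 255}])

```text
clock: 20.0
eef_pos: [522.2, -62.0, -11.7]
eef_rot: [0.166, 0.986, -0.0, -0.0]
wrist_force: [-2.2, -1.4, -0.6]
gripper_width: 37.7
```

```bash
python3 st.py 3
python3 - <<'E'
from h import *
f=cams.grab_frame("wrist"); cv2.imwrite("pics/wf.png",cv2.resize(f["pixels"][120:300,200:400,::-1],(800,720))[:600])
E
```

```text
t 20.15 P [522.21 -62.06 -11.68] phi 2.8082 rel joint x -132.92 y -0.22 under 0.22 w 37.73 vel 0.002
toolz [-2.e-04  0.e+00 -1.e+00]
F press -0.53 fence -2.38 up -1.37
F press -1.41 fence -1.62 up -0.52
F press -0.56 fence -2.50 up -0.49
mom [-0.38   0.281 -0.229]
```

View pics/wf.png

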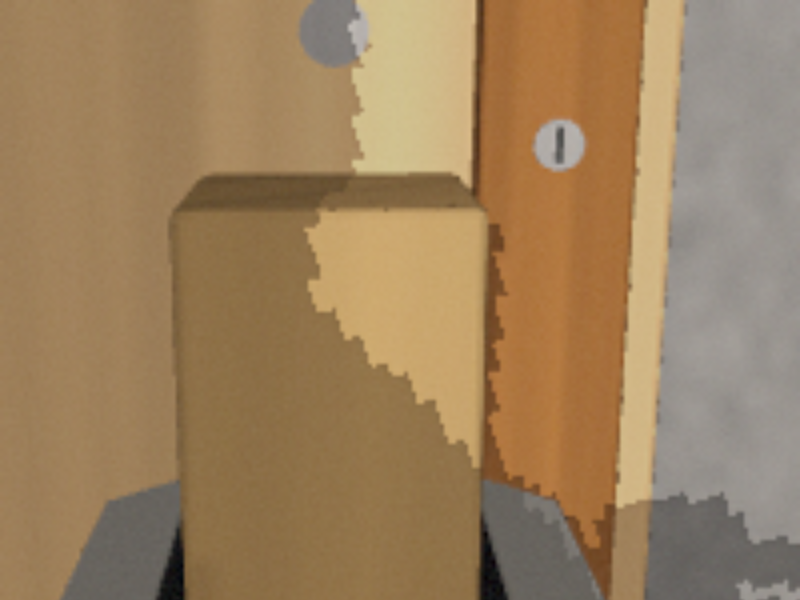

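Run:
```python
from h import *
f=cams.grab_frame("wrist"); s=state(); im=f["pixels"].astype(float)
np.save("f_wf.npy",f,allow_pickle=True)
print(im[125:165:10,312:326,0].astype(int))
P=s["eef_pos"][:2]; a=phi(s["eef_rot"]); tx=np.array([np.cos(a),np.sin(a)]);ty=np.array([np.sin(a),-np.cos(a)])
g=im[:,:,0]
pts=[]
for r in range(105,163):
    seg=g[r,310:326]; i=np.argmin(np.diff(seg)) # strongest drop board->face
    b=seg[max(0,i-4):i].mean(); pts.append((310+i+.5,r))
    # subpixel: area method: count from bright to dark using min
    j=np.argmin(seg); d=seg[j]; k=np.clip((seg[:j]-80)/(b-80),0,1); pts[-1]=(310-.5+k.sum(),r)
pts=np.array(pts); W=np.array([back(f,p,12)[:2]-P for p in pts]); X=W@tx; Y=W@ty
k=np.polyfit(X,Y,1); print("fence face in tool: slope",k[0],"y at x=0 %.2f, at near end(52) %.2f, at far end(-128) %.2f"%(k[1],k[1]+52*k[0],k[1]-128*k[0])); print(X.min(),X.max(),np.std(Y-np.polyval(k,X)))
# batten edges on top (z=50): left & right at rows 200..240
hs=[]
for r in range(185,235,10): print(r,g[r,238:250].astype(int),g[r,316:326].astype(int))
```

```text
[[209 210 208 208 210 210 216 107  84 154 166 164 161 161]
 [210 209 208 207 210 214 166  91 111 154 165 163 164 163]
 [209 209 209 209 210 214 138  77 143 161 166 161 163 161]
 [207 209 210 208 210 217 110  79 151 166 167 163 162 161]]
fence face in tool: slope 0.001835230582778962 y at x=0 18.93, at near end(52) 19.02, at far end(-128) 18.69
51.94582007394304 83.37828967731117 0.04223102936349392
185 [157 154 156 154 139 120 127 139 141 143 143 144] [200 199 201 196 183 143 113 112 170 176]
195 [154 154 153 157 158 120 129 136 139 142 143 142] [202 200 201 193 179 117 111 110 176 179]
205 [156 155 154 158 156 122 123 132 139 143 142 143] [200 200 201 190 183 112 110 123 178 181]
215 [156 152 155 154 157 157 124 128 138 142 143 142] [200 199 202 187 175 103 110 175 180 179]
225 [156 155 156 153 153 156 118 126 134 139 139 144] [198 201 199 183 154 111 170 179 179 179]
```

Emit:
apply_moves(commands=[{"ax": 0, "ay": 0, "x": 0, "y": -0.0001, "z": 0, "az": 0.001, "fingers": 255}, {"ax": 0, "ay": 0, "x": -0.0005, "y": -0.0001, "z": 0, "az": 0.002, "fingers": 255}, {"ax": 0, "ay": 0, "x": -0.001, "y": -0.0001, "z": 0.0001, "az": 0.002, "fingers": 255}, {"ax": 0, "ay": 0, "x": -0.0015, "y": -0.0001, "z": 0.0001, "az": 0.002, "fingers": 255}, {"ax": 0, "ay": 0, "x": -0.002, "y": -0.0001, "z": 0.0002, "az": 0.002, "fingers": 255}, {"ax": 0, "ay": 0, "x": -0.0025, "y": -0.0001, "z": 0.0002, "az": 0.002, "fingers": 255}, {"ax": 0, "ay": 0, "x": -0.003, "y": -0.0001, "z": 0.0002, "az": 0.002, "fingers": 255}, {"ax": 0, "ay": 0, "x": -0.003, "y": -0.0001, "z": 0.0002, "az": 0.002, "fingers": 255}, {"ax": 0, "ay": 0, "x": -0.003, "y": -0.0001, "z": 0.0002, "az": 0.002, "fingers": 255}, {"ax": 0, "ay": 0, "x": -0.003, "y": -0.0001, "z": 0.0002, "az": 0.002, "fingers": 255}])

```text
clock: 21.5
eef_pos: [525.2, -63.1, -11.8]
eef_rot: [0.167, 0.986, 0.0, 0.0]
wrist_force: [0.2, -1.1, -1.1]
gripper_width: 37.9
```

```bash
python3 st.py 4
```

```text
t 21.70 P [525.17 -63.06 -11.82] phi 2.8064 rel joint x -129.80 y -0.19 under 0.08 w 37.56 vel 0.001
toolz [ 1.e-04  1.e-04 -1.e+00]
F press 0.49 fence 0.21 up -1.72
F press 0.72 fence -1.00 up -1.92
F press 0.55 fence -1.63 up -0.88
F press -0.72 fence -0.98 up -1.14
mom [-0.197 -0.16  -0.094]
```

Emit:
apply_moves(commands=[{"ax": 0, "ay": 0, "x": 0, "y": 0, "z": 0.0001, "az": 0, "fingers": 255}, {"ax": 0, "ay": 0, "x": -0.0001, "y": 0, "z": 0.0002, "az": 0, "fingers": 255}, {"ax": 0, "ay": 0, "x": -0.0003, "y": 0, "z": 0.0002, "az": 0, "fingers": 255}, {"ax": 0, "ay": 0, "x": -0.0005, "y": 0, "z": 0.0002, "az": 0, "fingers": 255}, {"ax": 0, "ay": 0, "x": -0.0007, "y": 0, "z": 0.0002, "az": 0, "fingers": 255}, {"ax": 0, "ay": 0, "x": -0.0009, "y": 0, "z": 0.0002, "az": 0, "fingers": 255}, {"ax": 0, "ay": 0, "x": -0.001, "y": 0, "z": 0.0002, "az": 0, "fingers": 255}, {"ax": 0, "ay": 0, "x": -0.0011, "y": 0, "z": 0.0002, "az": 0, "fingers": 255}, {"ax": 0, "ay": 0, "x": -0.0012, "y": 0, "z": 0.0002, "az": 0, "fingers": 255}, {"ax": 0, "ay": 0, "x": -0.0012, "y": 0, "z": 0.0002, "az": 0, "fingers": 255}])

```text
clock: 22.95
eef_pos: [525.7, -63.3, -11.9]
eef_rot: [0.167, 0.986, -0.0, -0.0]
wrist_force: [-5.7, 0.3, 8.6]
gripper_width: 37.5
```

```bash
python3 st.py 4
```

```text
t 23.15 P [525.72 -63.24 -11.94] phi 2.8064 rel joint x -129.22 y -0.19 under -0.04 w 37.81 vel 0.001
toolz [-9.e-04  0.e+00 -1.e+00]
F press -6.56 fence -1.35 up 8.44
F press -5.75 fence -1.92 up 8.53
F press -5.21 fence -1.72 up 7.99
F press -6.03 fence -0.83 up 8.77
mom [ 0.142  1.123 -0.186]
```

Emit:
apply_moves(commands=[{"ax": 0, "ay": 0, "x": 0, "y": 0, "z": -5e-05, "az": 0, "fingers": 255}, {"ax": 0, "ay": 0, "x": 0, "y": 0, "z": -0.0001, "az": 0, "fingers": 255}, {"ax": 0, "ay": 0, "x": 0, "y": 0, "z": -0.0001, "az": 0, "fingers": 255}, {"ax": 0, "ay": 0, "x": 0, "y": 0, "z": -0.0001, "az": 0, "fingers": 255}, {"ax": 0, "ay": 0, "x": 0, "y": 0, "z": -0.0001, "az": 0, "fingers": 255}, {"ax": 0, "ay": 0, "x": 0, "y": 0, "z": -0.0001, "az": 0, "fingers": 255}, {"ax": 0, "ay": 0, "x": 0, "y": 0, "z": -0.0001, "az": 0, "fingers": 255}, {"ax": 0, "ay": 0, "x": 0, "y": 0, "z": -0.0001, "az": 0, "fingers": 255}, {"ax": 0, "ay": 0, "x": 0, "y": 0, "z": -0.0001, "az": 0, "fingers": 255}, {"ax": 0, "ay": 0, "x": 0, "y": 0, "z": -0.0001, "az": 0, "fingers": 255}])

```text
clock: 24.4
eef_pos: [526.1, -63.4, -11.9]
eef_rot: [0.167, 0.986, 0.0, -0.0]
wrist_force: [-3.7, 0.8, 5.5]
gripper_width: 37.7
```

```bash
python3 st.py 4
python3 - <<'E'
from h import *
f=cams.grab_frame("side"); cv2.imwrite("pics/sj.png",cv2.resize(f["pixels"][200:290,270:380,::-1],(733,600),interpolation=cv2.INTER_CUBIC))
E
```

```text
t 24.60 P [526.09 -63.38 -11.91] phi 2.8064 rel joint x -128.82 y -0.20 under -0.01 w 37.26 vel 0.002
toolz [-3.e-04  1.e-04 -1.e+00]
F press -4.03 fence -1.81 up 6.01
F press -4.54 fence -0.82 up 6.26
F press -3.63 fence -1.41 up 4.55
F press -3.92 fence -0.79 up 5.60
mom [ 0.075  0.839 -0.118]
```

View pics/sj.png

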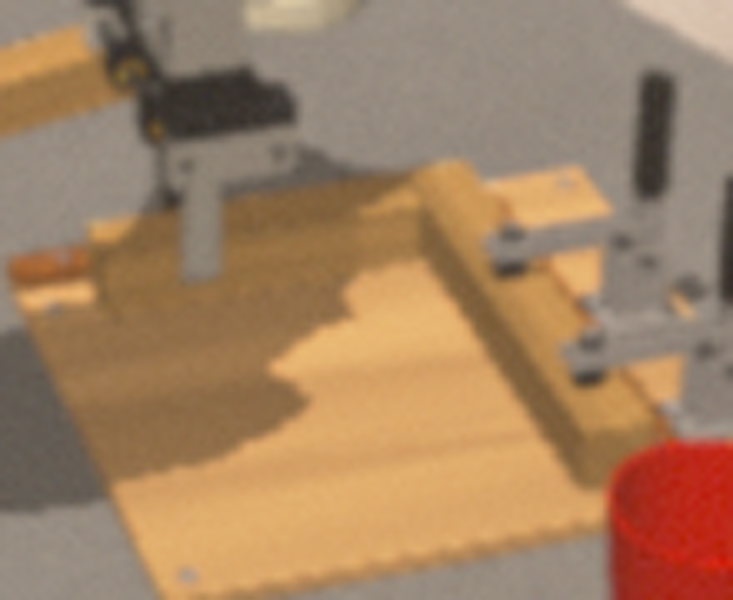

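Emit:
apply_moves(commands=[{"ax": 0, "ay": 0, "x": 0, "y": 0, "z": -0.0001, "az": 0, "fingers": 255}, {"ax": 0, "ay": 0, "x": 0, "y": 0, "z": -0.0002, "az": 0, "fingers": 255}, {"ax": 0, "ay": 0, "x": 0, "y": 0, "z": -0.0002, "az": 0, "fingers": 255}, {"ax": 0, "ay": 0, "x": 0, "y": 0, "z": -0.0002, "az": 0, "fingers": 255}, {"ax": 0, "ay": 0, "x": 0, "y": 0, "z": -0.0002, "az": 0, "fingers": 255}, {"ax": 0, "ay": 0, "x": 0, "y": 0, "z": -0.0002, "az": 0, "fingers": 255}, {"ax": 0, "ay": 0, "x": -0.0001, "y": 0, "z": -0.0002, "az": 0, "fingers": 255}, {"ax": 0, "ay": 0, "x": -0.0002, "y": 0, "z": -0.0002, "az": 0, "fingers": 255}, {"ax": 0, "ay": 0, "x": -0.0003, "y": 0, "z": -0.0002, "az": 0, "fingers": 255}, {"ax": 0, "ay": 0, "x": -0.0003, "y": 0, "z": -0.0002, "az": 0, "fingers": 255}])

```text
clock: 25.9
eef_pos: [526.4, -63.6, -11.8]
eef_rot: [0.167, 0.986, 0.0, -0.0]
wrist_force: [-0.9, -0.9, -1.4]
gripper_width: 38.1
```

```bash
python3 st.py 4
```

```text
t 26.10 P [526.48 -63.56 -11.78] phi 2.8063 rel joint x -128.40 y -0.25 under 0.12 w 37.46 vel 0.002
toolz [-1.e-04  1.e-04 -1.e+00]
F press -0.80 fence -1.84 up -1.81
F press -1.10 fence -0.27 up -1.27
F press -0.35 fence -0.10 up -0.92
F press -0.11 fence -1.03 up -0.84
mom [-0.11   0.102 -0.033]
```

Emit:
apply_moves(commands=[{"ax": 0, "ay": 0, "x": -0.0001, "y": 0, "z": 0, "az": 0, "fingers": 255}, {"ax": 0, "ay": 0, "x": -0.0002, "y": 0, "z": 0, "az": 0, "fingers": 255}, {"ax": 0, "ay": 0, "x": -0.0003, "y": 0, "z": 0, "az": 0, "fingers": 255}, {"ax": 0, "ay": 0, "x": -0.0004, "y": 0, "z": 0, "az": 0, "fingers": 255}, {"ax": 0, "ay": 0, "x": -0.0005, "y": 0, "z": 0, "az": 0, "fingers": 255}, {"ax": 0, "ay": 0, "x": -0.0006, "y": 0, "z": 0, "az": 0, "fingers": 255}, {"ax": 0, "ay": 0, "x": -0.0007, "y": 0, "z": 0, "az": 0, "fingers": 255}, {"ax": 0, "ay": 0, "x": -0.0008, "y": 0, "z": 0, "az": 0, "fingers": 255}, {"ax": 0, "ay": 0, "x": -0.0009, "y": 0, "z": 0, "az": 0, "fingers": 255}, {"ax": 0, "ay": 0, "x": -0.001, "y": 0, "z": 0, "az": 0, "fingers": 255}])

```text
clock: 27.35
eef_pos: [526.8, -63.7, -11.9]
eef_rot: [0.167, 0.986, 0.0, -0.001]
wrist_force: [-6.1, 2.2, 1.2]
gripper_width: 37.7
```

```bash
python3 st.py 4
```

```text
t 27.55 P [526.82 -63.67 -11.92] phi 2.8065 rel joint x -128.04 y -0.23 under -0.02 w 37.46 vel 0.002
toolz [-1.2e-03  2.0e-04 -1.0e+00]
F press -6.89 fence -0.20 up 1.00
F press -6.25 fence -0.92 up 1.18
F press -5.49 fence 1.08 up 1.35
F press -8.13 fence -0.42 up 1.06
mom [ 0.477  1.329 -0.124]
```

Emit:
apply_moves(commands=[{"ax": 0, "ay": 0, "x": -0.0001, "y": 0, "z": 0, "az": 0, "fingers": 255}, {"ax": 0, "ay": 0, "x": -0.0002, "y": 0, "z": -5e-05, "az": 0, "fingers": 255}, {"ax": 0, "ay": 0, "x": -0.0003, "y": 0, "z": -5e-05, "az": 0, "fingers": 255}, {"ax": 0, "ay": 0, "x": -0.0004, "y": 0, "z": -0.0001, "az": 0, "fingers": 255}, {"ax": 0, "ay": 0, "x": -0.0005, "y": 0, "z": -0.0001, "az": 0, "fingers": 255}, {"ax": 0, "ay": 0, "x": -0.0006, "y": 0, "z": -0.0001, "az": 0, "fingers": 255}, {"ax": 0, "ay": 0, "x": -0.0006, "y": 0, "z": -0.0001, "az": 0, "fingers": 255}, {"ax": 0, "ay": 0, "x": -0.0006, "y": 0, "z": -0.0001, "az": 0, "fingers": 255}, {"ax": 0, "ay": 0, "x": -0.0006, "y": 0, "z": -0.0001, "az": 0, "fingers": 255}, {"ax": 0, "ay": 0, "x": -0.0006, "y": 0, "z": -0.0001, "az": 0, "fingers": 255}])

```text
clock: 28.8
eef_pos: [526.8, -63.7, -11.9]
eef_rot: [0.167, 0.986, -0.0, -0.001]
wrist_force: [-10.6, 2.9, 3.8]
gripper_width: 37.9
```

```bash
python3 st.py 6
python3 - <<'E'
from h import *
f=cams.grab_frame("side"); cv2.imwrite("pics/sj2.png",cv2.resize(f["pixels"][200:290,270:380,::-1],(733,600),interpolation=cv2.INTER_CUBIC))
f=cams.grab_frame("wrist"); cv2.imwrite("pics/wj5.png",f["pixels"][:,:,::-1])
f=cams.grab_frame("top"); cv2.imwrite("pics/tj5.png",cv2.resize(f["pixels"][140:230,290:390,::-1],(660,600),interpolation=cv2.INTER_CUBIC))
E
```

```text
t 29.10 P [526.81 -63.66 -11.91] phi 2.8066 rel joint x -128.05 y -0.23 under -0.01 w 37.55 vel 0.002
toolz [-2.2e-03  3.0e-04 -1.0e+00]
F press -10.41 fence -0.53 up 3.38
F press -10.95 fence -1.24 up 2.75
F press -9.76 fence -0.61 up 3.85
F press -11.05 fence -0.49 up 4.08
F press -10.70 fence -0.85 up 4.12
F press -10.97 fence -0.49 up 3.36
mom [ 0.689  2.114 -0.121]
```

View pics/sj2.png

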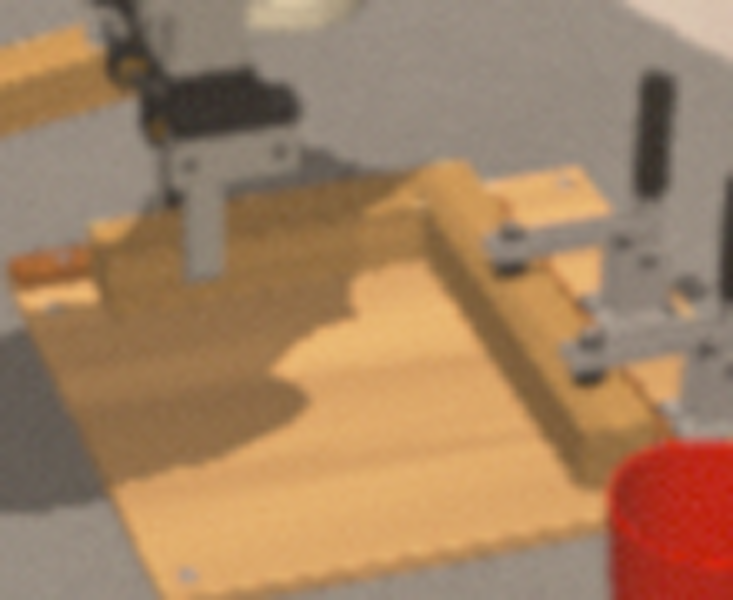

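View pics/tj5.png

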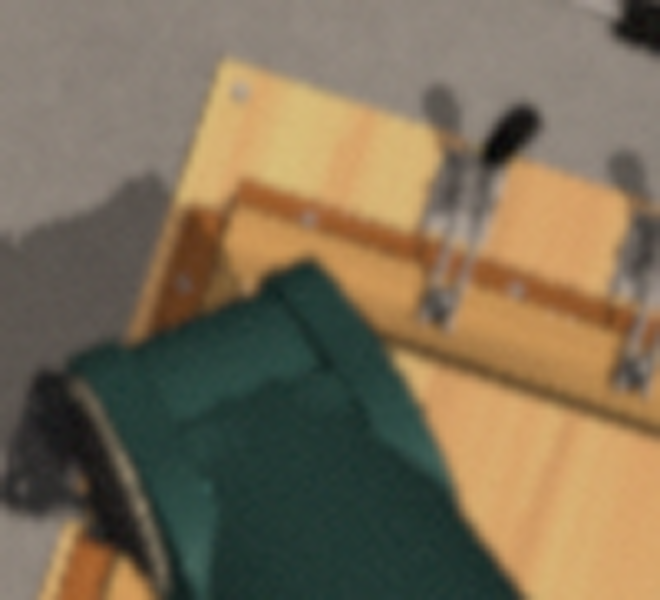

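View pics/wj5.png

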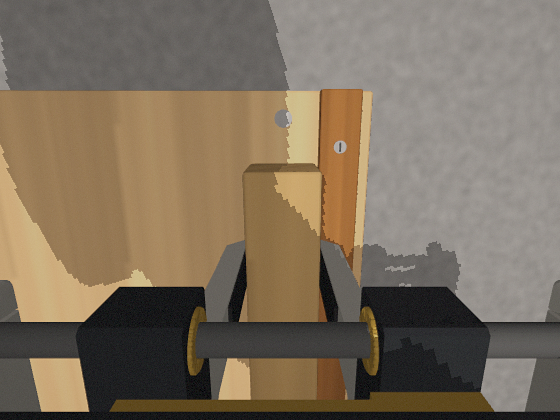

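Emit:
apply_moves(commands=[{"ax": 0, "ay": -0.0004, "x": -5e-05, "y": 0, "z": 0, "az": 0, "fingers": 255}, {"ax": 0, "ay": -0.0008, "x": -0.0001, "y": 0, "z": 0, "az": 0, "fingers": 255}, {"ax": 0, "ay": -0.0012, "x": -0.00015, "y": 0, "z": 0, "az": 0, "fingers": 255}, {"ax": 0, "ay": -0.0016, "x": -0.0002, "y": 0, "z": 0, "az": 0, "fingers": 255}, {"ax": 0, "ay": -0.002, "x": -0.0003, "y": 0, "z": 0, "az": 0, "fingers": 255}, {"ax": 0, "ay": -0.002, "x": -0.0003, "y": 0, "z": 0, "az": 0, "fingers": 255}, {"ax": 0, "ay": -0.002, "x": -0.0003, "y": 0, "z": 0, "az": 0, "fingers": 255}, {"ax": 0, "ay": -0.002, "x": -0.0003, "y": 0, "z": 0, "az": 0, "fingers": 255}, {"ax": 0, "ay": -0.002, "x": -0.0003, "y": 0, "z": 0, "az": 0, "fingers": 255}, {"ax": 0, "ay": -0.002, "x": -0.0003, "y": 0, "z": 0, "az": 0, "fingers": 255}])

```text
clock: 30.5
eef_pos: [526.9, -63.7, -11.9]
eef_rot: [0.167, 0.986, -0.0, -0.0]
wrist_force: [-11.1, 2.9, 5.5]
gripper_width: 37.4
```

```bash
python3 st.py 6
```

```text
t 30.80 P [526.91 -63.73 -11.91] phi 2.8066 rel joint x -127.93 y -0.26 under -0.01 w 37.55 vel 0.001
toolz [-6.e-04 -4.e-04 -1.e+00]
F press -12.02 fence -0.71 up 5.51
F press -10.96 fence -0.78 up 6.20
F press -11.78 fence -0.43 up 5.63
F press -12.04 fence -0.56 up 5.91
F press -11.60 fence -0.94 up 5.91
F press -11.64 fence -1.44 up 4.58
mom [ 0.831  2.486 -0.119]
```

Emit:
apply_moves(commands=[{"ax": 0, "ay": 0, "x": 0, "y": 0, "z": -5e-05, "az": 0, "fingers": 255}, {"ax": 0, "ay": 0, "x": 0, "y": 0, "z": -0.0001, "az": 0, "fingers": 255}, {"ax": 0, "ay": 0, "x": -5e-05, "y": 0, "z": -0.00015, "az": 0, "fingers": 255}, {"ax": 0, "ay": 0, "x": -0.0001, "y": 0, "z": -0.0002, "az": 0, "fingers": 255}, {"ax": 0, "ay": 0, "x": -0.0001, "y": 0, "z": -0.0002, "az": 0, "fingers": 255}, {"ax": 0, "ay": 0, "x": -0.0001, "y": 0, "z": -0.0002, "az": 0, "fingers": 255}, {"ax": 0, "ay": 0, "x": -0.0001, "y": 0, "z": -0.0002, "az": 0, "fingers": 255}, {"ax": 0, "ay": 0, "x": -0.0001, "y": 0, "z": -0.0002, "az": 0, "fingers": 255}, {"ax": 0, "ay": 0, "x": -0.0001, "y": 0, "z": -0.0002, "az": 0, "fingers": 255}, {"ax": 0, "ay": 0, "x": -0.0001, "y": 0, "z": -0.0002, "az": 0, "fingers": 255}])

```text
clock: 32.05
eef_pos: [526.9, -63.7, -11.9]
eef_rot: [0.167, 0.986, -0.0, -0.0]
wrist_force: [-11.1, 3.9, 1.3]
gripper_width: 37.6
```

```bash
python3 st.py 6
```

```text
t 32.35 P [526.88 -63.71 -11.89] phi 2.8067 rel joint x -127.96 y -0.25 under 0.01 w 37.27 vel 0.002
toolz [-8.e-04 -2.e-04 -1.e+00]
F press -11.52 fence -0.61 up 0.72
F press -11.06 fence 0.20 up 1.46
F press -11.74 fence -0.27 up 0.90
F press -10.63 fence -0.09 up 1.19
F press -11.04 fence -0.66 up 2.14
F press -10.59 fence 0.02 up 1.37
mom [ 0.8    2.258 -0.157]
```

Emit:
apply_moves(commands=[{"ax": 0, "ay": 0, "x": -5e-05, "y": 0, "z": 0, "az": 0, "fingers": 255}, {"ax": 0, "ay": 0, "x": -0.0001, "y": 0, "z": -3e-05, "az": 0, "fingers": 255}, {"ax": 0, "ay": 0, "x": -0.00015, "y": 0, "z": -3e-05, "az": 0, "fingers": 255}, {"ax": 0, "ay": 0, "x": -0.00015, "y": 0, "z": -3e-05, "az": 0, "fingers": 255}, {"ax": 0, "ay": 0, "x": -0.00015, "y": 0, "z": -3e-05, "az": 0, "fingers": 255}, {"ax": 0, "ay": 0, "x": -0.00015, "y": 0, "z": -3e-05, "az": 0, "fingers": 255}, {"ax": 0, "ay": 0, "x": -0.00015, "y": 0, "z": -3e-05, "az": 0, "fingers": 255}, {"ax": 0, "ay": 0, "x": -0.00015, "y": 0, "z": -3e-05, "az": 0, "fingers": 255}, {"ax": 0, "ay": 0, "x": -0.00015, "y": 0, "z": -3e-05, "az": 0, "fingers": 255}, {"ax": 0, "ay": 0, "x": -0.00015, "y": 0, "z": -3e-05, "az": 0, "fingers": 255}])

```text
clock: 33.6
eef_pos: [526.9, -63.7, -11.9]
eef_rot: [0.167, 0.986, -0.0, -0.001]
wrist_force: [-10.6, 3.6, 2.0]
gripper_width: 37.9
```

```bash
python3 st.py 8
```

```text
t 34.00 P [526.89 -63.68 -11.9 ] phi 2.8068 rel joint x -127.97 y -0.23 under -0.00 w 37.75 vel 0.002
toolz [-1.1e-03 -2.0e-04 -1.0e+00]
F press -11.26 fence -0.72 up 1.88
F press -11.94 fence 0.15 up 1.75
F press -11.90 fence -0.17 up 1.68
F press -12.28 fence -0.83 up 1.51
F press -11.90 fence 0.06 up 1.65
F press -12.24 fence -0.05 up 2.29
F press -11.24 fence 0.02 up 1.66
F press -10.55 fence 0.55 up 1.68
mom [ 0.908  2.407 -0.154]
```

Emit:
apply_moves(commands=[{"ax": 0, "ay": 0, "x": -5e-05, "y": 0, "z": 0, "az": 0, "fingers": 255}, {"ax": 0, "ay": 0, "x": -5e-05, "y": 0, "z": 0, "az": 0, "fingers": 255}, {"ax": 0, "ay": 0, "x": -5e-05, "y": 0, "z": 0, "az": 0, "fingers": 255}, {"ax": 0, "ay": 0, "x": -5e-05, "y": 0, "z": 0, "az": 0, "fingers": 255}, {"ax": 0, "ay": 0, "x": -5e-05, "y": 0, "z": 0, "az": 0, "fingers": 255}, {"ax": 0, "ay": 0, "x": -5e-05, "y": 0, "z": 0, "az": 0, "fingers": 255}, {"ax": 0, "ay": 0, "x": -5e-05, "y": 0, "z": 0, "az": 0, "fingers": 255}, {"ax": 0, "ay": 0, "x": -5e-05, "y": 0, "z": 0, "az": 0, "fingers": 255}, {"ax": 0, "ay": 0, "x": -5e-05, "y": 0, "z": 0, "az": 0, "fingers": 255}, {"ax": 0, "ay": 0, "x": -5e-05, "y": 0, "z": 0, "az": 0, "fingers": 255}])

```text
clock: 35.25
eef_pos: [526.9, -63.7, -11.9]
eef_rot: [0.167, 0.986, -0.0, -0.001]
wrist_force: [-11.8, 4.3, 1.5]
gripper_width: 37.6
```

Emit:
apply_moves(commands=[{"ax": 0, "ay": 0, "x": 0, "y": 0, "z": 0, "az": 0, "fingers": 255}, {"ax": 0, "ay": 0, "x": 0, "y": 0, "z": 0, "az": 0, "fingers": 255}, {"ax": 0, "ay": 0, "x": 0, "y": 0, "z": 0, "az": 0, "fingers": 255}, {"ax": 0, "ay": 0, "x": 0, "y": 0, "z": 0, "az": 0, "fingers": 255}, {"ax": 0, "ay": 0, "x": 0, "y": 0, "z": 0, "az": 0, "fingers": 255}, {"ax": 0, "ay": 0, "x": 0, "y": 0, "z": 0, "az": 0, "fingers": 255}, {"ax": 0, "ay": 0, "x": 0, "y": 0, "z": 0, "az": 0, "fingers": 255}, {"ax": 0, "ay": 0, "x": 0, "y": 0, "z": 0, "az": 0, "fingers": 255}, {"ax": 0, "ay": 0, "x": 0, "y": 0, "z": 0, "az": 0, "fingers": 255}, {"ax": 0, "ay": 0, "x": 0, "y": 0, "z": 0, "az": 0, "fingers": 255}])

```text
clock: 36.5
eef_pos: [526.9, -63.7, -11.9]
eef_rot: [0.167, 0.986, -0.0, -0.001]
wrist_force: [-11.7, 4.1, 1.9]
gripper_width: 37.8
```

Emit:
apply_moves(commands=[{"ax": 0, "ay": 0, "x": 0, "y": 0, "z": 0, "az": 0, "fingers": 255}, {"ax": 0, "ay": 0, "x": 0, "y": 0, "z": 0, "az": 0, "fingers": 255}, {"ax": 0, "ay": 0, "x": 0, "y": 0, "z": 0, "az": 0, "fingers": 255}, {"ax": 0, "ay": 0, "x": 0, "y": 0, "z": 0, "az": 0, "fingers": 255}, {"ax": 0, "ay": 0, "x": 0, "y": 0, "z": 0, "az": 0, "fingers": 255}, {"ax": 0, "ay": 0, "x": 0, "y": 0, "z": 0, "az": 0, "fingers": 255}, {"ax": 0, "ay": 0, "x": 0, "y": 0, "z": 0, "az": 0, "fingers": 255}, {"ax": 0, "ay": 0, "x": 0, "y": 0, "z": 0, "az": 0, "fingers": 255}, {"ax": 0, "ay": 0, "x": 0, "y": 0, "z": 0, "az": 0, "fingers": 255}, {"ax": 0, "ay": 0, "x": 0, "y": 0, "z": 0, "az": 0, "fingers": 255}])

```text
clock: 37.75
eef_pos: [526.9, -63.7, -11.9]
eef_rot: [0.167, 0.986, -0.0, -0.001]
wrist_force: [-12.2, 3.0, 2.2]
gripper_width: 37.7
```

```bash
python3 st.py 6
python3 - <<'E'
from h import *
f=cams.grab_frame("top"); cv2.imwrite("pics/tfin.png",f["pixels"][:,:,::-1])
f=cams.grab_frame("wrist"); s=state(); im=f["pixels"].astype(float); g=im[:,:,0]
P=s["eef_pos"][:2]; a=phi(s["eef_rot"]); tx=np.array([np.cos(a),np.sin(a)]);ty=np.array([np.sin(a),-np.cos(a)])
pts=[]
for r in range(105,155):
    seg=g[r,308:326]; j=np.argmin(seg); b=seg[:4].mean(); pts.append((308-.5+np.clip((seg[:j]-80)/(b-80),0,1).sum(),r))
pts=np.array(pts); W=np.array([back(f,p,12)[:2]-P for p in pts]); k=np.polyfit(W@tx,W@ty,1); print("fence in tool slope %.4f y0 %.2f far %.2f"%(k[0],k[1],k[1]-128*k[0]))
E
```

```text
t 38.05 P [526.89 -63.68 -11.91] phi 2.8067 rel joint x -127.97 y -0.23 under -0.01 w 37.48 vel 0.003
toolz [-1.2e-03 -2.0e-04 -1.0e+00]
F press -12.69 fence 0.44 up 1.40
F press -12.23 fence -0.39 up 1.64
F press -11.77 fence 0.08 up 2.63
F press -10.71 fence 0.33 up 1.47
F press -12.18 fence -0.12 up 2.02
F press -12.19 fence -0.37 up 2.03
mom [ 0.911  2.53  -0.168]
fence in tool slope 0.0015 y0 18.85 far 18.66
```

View pics/tfin.png

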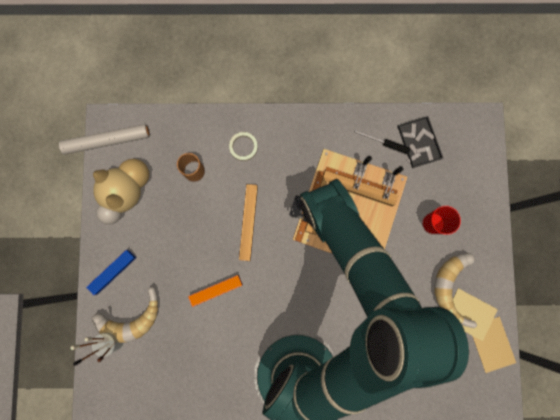

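```bash
python3 -c "
from plant import order,state
print(order.finish_job()); print(state()['clock'],state()['wrist_force'])"
```

```text
the job is handed in; nothing more can be done
None
the job is handed in; nothing more can be done
```

The short pine batten is on the board along the side fence, its end closed against the clamped batten. The arm is still gripping and pushing it, and I handed the job in at about 38 s.

**Grip:** the gripper holds it about 38 mm behind its middle, with 45 N, so the joint is clear from above.

**Push:**
- The endwise force read about 12 N (11 to 12.7) at the wrist, steady for over 4 s.
- The batten presses on the board with about 3 N. Friction could take 1 to 2 N of the push, so roughly 10 to 12 N reaches the joint.
- Side force on the fence was close to zero.

**Last checks:**
- **Fit:** the tool did not advance further as the push rose. The side view taken at about 11 N shows the joint closed, and the fence gap measured only a few tenths of a mm. The underside reads within 0.1 mm of the board.
- **Other things:** in the last top view the other things look to be where they were.

**What went wrong or disagreed:**
- **First two grasps:** both closed above the batten without moving it noticeably, because the real fingertips are about 37 to 40 mm shorter than the reported TCP. I found this in the pictures and corrected for it.
- **First approach:** the batten stuck on the board by friction about 1 mm short, at about 6 N endwise. I lifted it slightly and brought it up again gently.
- **Yaw:** the camera still shows about 0.0015 rad between batten and fence, which is at its limit.

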